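Hitch the mould carriage to the shaking deck

ROBOT

A 7-joint arm with a two-finger parallel gripper is mounted at the origin on the work surface. World frame = base frame: x ahead of the robot, y to its left, z up, the work surface at z = 0. Lengths are in m, angles in rad, forces in N, time in s.
With the tool pointing down it reaches from about 0.425 to 0.875 m from the base axis. Payload 4.7 kg.
Tool frame: the origin (TCP) lies at the very end of the fingers, on their centre line; the grasp point (between the pads) lies behind it (ctrl.tcp_to_grasp is the y of the grasp point in the tool frame, in m); y points along the fingers, x is the direction in which the jaws open and shut, and the axes are right-handed (so a half turn about y gives the same grasp; the last joint's range is limited). The gripper opens to 87 mm and grips with 3 to 60 N. Pads are 19 mm wide; open, the fingers measure 117 mm over their backs; the gripper's body (75 mm by 190 mm) begins 51 mm behind the grasp point.
Start: joints at [-1.276, 0.321, -0.07, 1.45, 0.023, 1.371, -0.057], TCP at [0.18, 0.625, 0.223] pointing down, gripper open.
Joint ranges: [-2.86, 2.86], [-0.3, 2.09], [-1.38, 1.24], [0.06, 2.45], [-1.56, 4.7], [0.09, 2.05], [-2.69, 2.69]. Speed limits (rad/s): [2.57, 2.57, 3.14, 3.14, 3.14, 3.14, 3.14].

INTERFACE

Orientations are given as a rotation vector (axis times angle).
In Python, from bench import ctrl, get_image, workorder gives the robot as it stands.
- The arm moves only by the tool drive_tool, never from a script. Its argument "increments" is text: rows parted by semicolons, each of 5 numbers parted by spaces: the shift along the tool's x, y, z in mm, then the turn about the tool's y in degrees, then the closure in counts, from 0 (fully open) to 255 (shut). In form: tx ty tz yaw fingers; .... A call has 1 to 20 rows; each row shifts and turns the commanded pose from where the row before left it, along the tool's axes as they then stand; what a row does not reach is not made up. A row lasts 1/8 s, in which the tool goes at most 62.5 mm and 10.7 degrees, less where a joint would pass 70% of its speed; a pose out of reach is approached as far as the arm can. A call is refused whole if a number of a shift passes 62.5 or a number of a turn 10.7, either way. A call with a gripper value outside its range is refused whole. The fingers move at their own pace and stop on an object; "squeeze" is the grip in N (left out, the last holds). Time passes only in rows, so rows that do not move let the fingers close. It gives the time, the measured TCP pose, the force and the opening at its end, in the units of the state.
- ctrl.get_state(): the state, without advancing time (a new reading comes with each control period).
- get_image(name): name is "side" or "top"; returns a dict with "img" (400x640x3 uint8, red, green, blue), "mtx" (3x3 intrinsics, pixels), "camera_from_world" (4x4, takes a point from world to camera coordinates). Camera axes: x right, y up, looking along -z (the intrinsics and any distortion apply to the point x, -y, -z); pixel columns grow to the right and rows downward; lengths in m; the calibration is good to about 2 mm. A picture is of the moment at which its call begins. There is no depth.
- workorder.close_job(): hands the job in, once; it reports no verdict.
The state is a dict: "time": time; "joint_positions": joint angles; "qd": joint speeds; "joint_torque": joint torques, N m; "position": TCP position; "tool_rot": TCP orientation; "ft_force": force on the tool from outside, world axes, zero at the start; "torque": the same for the moment, N m; "grip_width": opening from 0.0 (shut) to 1.0 (fully open).
Only numpy, scipy, OpenCV 4.12 (cv2) and the standard library are available. Lean on these libraries where they do the work, as an engineer would, in place of code of your own. Each camera call takes 0.05 s, during which the arm holds its last target.

TASK

Hitch the mould carriage to the shaking deck: pick it up by the black grip over its socket, set the socket down over the deck's ball with the carriage lying along the deck, and press gently until the socket snaps fully home. Only then press the latch lever all the way down, and leave the carriage hitched and resting there; never bear down on the ball or the deck with more than about 35 N, and leave the other things on the bench where they are.

Things in the scene. Friction and masses are not known exactly. Their poses are not given: they have to be found in the camera images.
- shaker: Fixed shaking deck: steel plate 300 x 110 x 12 mm with an upright steel ball at one end and a white motor box (110 wide, 55 high) at the other, 256 to 306 from the ball's axis. Origin on the bench straight under the ball's centre; x along the plate from ball to motor box, z up. The plate spans x -45 to 255; a rubber strip 6 mm thick lies across it at x 185 to 225.
- post_foot (a point): Foot of the ball's thin post (diameter 16), on the plate's top, 12 mm above the bench, straight under the ball (diameter 36). The post is screwed in to a height that is not measured and differs each time: ball centre 44 to 66 above the bench, top 62 to 84. It does not yield when pushed. Axes as the deck's.
- carriage: Loose mould carriage, 0.4 to 0.6 kg, 257 mm long: round dark socket housing (outer diameter 55, 51 high), drawbar, and a plate 104 x 88 with a small clear mould (top 34 high) on two rubber feet at x 205. Origin on the socket's axis at its lower edge (bench level when parked); x from socket to mould, z up. When hitched it lies nose-up by up to 7 degrees, feet on the strip.
- grip (a point): Centre of the black grip block on top of the housing, at x 13, z 68 mm of the carriage: 34 long along x, 16 thick along y, from 51 to 86 above the carriage's origin. Pinch it across y, fingers pointing down, with a firm 60 to 80 N. The carriage's weight lies some 30 mm behind the grip, towards the mould. Axes as the carriage's.
- socket (a point): Where the ball's centre is when home: on the bore's axis, 24 mm above the carriage's origin. Bore open below, 38.4 wide, flat roof 42 up: home is a hard stop, lower edge then 20 to 42 above the bench. Two sprung plungers in the bore meet the ball some 14 above home; pushing past them takes 8 to 20 N, weight included, up to 2 or 3 above home. Weight alone does not seat it.
- roof_pad: Flat brass disc (diameter 34, 2 thick) fixed in the socket's roof, facing down, that meets the ball's top. Origin and axes are the carriage's; the disc's face is 42 mm above. Once home the plungers draw it onto the ball with a few newtons more than the robot's own push: 10 to 20 N of push, felt at the hard stop, is plenty.
- telltale (a joint): Thin steel telltale pin through the socket's roof, in front of the grip: 0 when nothing lifts it (top nearly flush with the housing), about 5 mm (reads 0.005) when the ball is fully home under it; the ball begins to lift it some 5 mm above home. Very light spring.
- latch (a joint): Latch lever's angle in rad: 0 fully raised (open), 0.5 fully down (latched, hard stop). It stays where it is left; the stiff hinge takes about 3 to 6 N at the pad. Its tongue swings in under the ball, which it can do only with the socket home; pressed too early it bars the ball's way in.
- lever_pad (a point): Centre of the top face of the lever's black thumb pad (34 mm along the lever, 26 wide). The hinge lies across the carriage at x 35, z 44 of its frame; the pad's centre is 63 from it towards the mould. Fully raised the lever slopes up at 0.5 rad (pad at x 89, z 77 of the carriage); fully down it is level (x 98, z 47.5).
- mould_a: Bystander, to be left alone: clear polycarbonate chocolate mould, 135 x 275 x 24 (mm). Origin at the centre of its underside.
- mould_b: Bystander, to be left alone: clear polycarbonate chocolate mould, 135 x 275 x 24 (mm). Origin at the centre of its underside.
- colour_pot: Bystander, to be left alone: small open red plastic pot, diameter 80, 40 high, with a thin brush handle standing out of it to 90 high (mm). Origin at the centre of its underside.
- jar_a: Bystander, to be left alone: small jar of colour, diameter 48, 65 high (mm). Origin at the centre of its underside.
- jar_b: Bystander, to be left alone: small jar of colour, diameter 48, 65 high (mm). Origin at the centre of its underside.
- bowl: Bystander, to be left alone: round steel bowl, diameter 120, 50 high (mm). Origin at the centre of its underside.
- scraper: Bystander, to be left alone: flat spatula about 170 long lying on the table (mm). Origin at the centre of its underside.
- brush: Bystander, to be left alone: brush lying on the table, about 200 long (mm). Origin at the centre of its underside.

How it is judged:
By the outcome, as a careful person would: the job done as asked, in the order asked, and still so for the second after the job is handed in, with the robot touching nothing.
It also fails if it takes over 67 s, if anything falls off the work surface, if the arm or the gripper's body presses on something with over 40 N, if the wrist force passes 120 N, or if a joint passes its speed limit or range.

## Working session

There is one attempt and no reset: what is moved stays moved. The work goes in short steps, Python scripts to look and compute and a tool call to move; the robot and the scene stay as the last step left them, time stands still between calls to the robot, and variables do not carry over. Pictures are saved under pics/ and viewed, and the job is handed in when it is done.

Besides the shell and the picture viewer there is one more tool, called by a JSON object that holds its "name" and its "arguments", one argument or row to a line. drive_tool: Moves the arm, as the interface text tells. Its arguments: {"type":"object","properties":{"increments":{"type":"string"},"squeeze":{"type":"number"}},"required":["increments"]}

```bash
ls; mkdir -p pics; cat > h.py <<'E'
import numpy as np,cv2
from bench import ctrl,get_image,workorder
def snap(name,fn):
    d=get_image(name); cv2.imwrite('pics/'+fn+'.png',d['img'][:,:,::-1]); np.savez('pics/'+fn+'.npz',**{k:np.array(v) for k,v in d.items()}); return d
def load(fn): return dict(np.load('pics/'+fn+'.npz'))
def ray(d,u,v):
    T=d['camera_from_world'];R=T[:3,:3];t=T[:3,3]
    p=np.linalg.inv(d['mtx'])@[u,v,1]
    return -R.T@t, R.T@np.array([p[0],-p[1],-p[2]])
def onz(d,u,v,z):
    c,r=ray(d,u,v); return c+r*(z-c[2])/r[2]
def proj(d,P):
    P=np.atleast_2d(P);T=d['camera_from_world'];q=P@T[:3,:3].T+T[:3,3]
    q=q*[1,-1,-1];q=q@d['mtx'].T;return q[:,:2]/q[:,2:]
def tri(d1,p1,d2,p2):
    c1,r1=ray(d1,*p1);c2,r2=ray(d2,*p2)
    s=np.linalg.lstsq(np.c_[r1,-r2],c2-c1,rcond=None)[0]
    a=c1+s[0]*r1;b=c2+s[1]*r2
    return (a+b)/2,np.linalg.norm(a-b)
def st():
    s=ctrl.get_state()
    for k in s: print(k,np.round(s[k],4))
    return s
E
python3 - <<'E'
from h import *
a=snap('top','t0');b=snap('side','s0');print({k:np.shape(v) for k,v in a.items()})
print(a['mtx'],b['mtx'])
for d in (a,b): print(ray(d,320,200))
st();print(ctrl.tcp_to_grasp)
from scipy.spatial.transform import Rotation as R
print(R.from_rotvec(ctrl.get_state()['tool_rot']).as_matrix().round(3))
E
```

```text
pics
{'img': (400, 640, 3), 'mtx': (3, 3), 'camera_from_world': (4, 4)}
[[455.30768558   0.         315.58366034]
 [  0.         455.30768558 213.38489431]
 [  0.           0.           1.        ]] [[520.55819169   0.         307.28217404]
 [  0.         520.55819169 205.75205359]
 [  0.           0.           1.        ]]
(array([0.37546169, 0.01467271, 1.34759713]), array([ 0.10779278, -0.01403141, -0.99455625]))
(array([-0.50825005,  1.17396921,  0.91508465]), array([ 0.54770883, -0.69397899, -0.46811022]))
time 0.1
joint_positions [-1.2759  0.3218 -0.0701  1.4515  0.0226  1.3708 -0.0569]
qd [-0.0006 -0.0026  0.0004 -0.0042  0.0003 -0.      0.0006]
joint_torque [-2.00000e-04 -4.92573e+01 -4.06000e-01 -3.13402e+01 -6.42000e-02
  3.94000e-02  1.00000e-04]
position [0.18   0.6241 0.2216]
tool_rot [-1.3301 -0.999   1.0012]
ft_force [ 0.7535 -0.6895 -0.6469]
torque [-0.0264 -0.0118 -0.0175]
grip_width 0.9967
-0.0187
[[ 0.277 -0.    -0.961]
 [ 0.961 -0.002  0.277]
 [-0.002 -1.    -0.   ]]
```

```bash
python3 -c "
import cv2
for n in ['t0','s0']:
    cv2.imwrite('pics/'+n+'v.png',cv2.resize(cv2.imread('pics/'+n+'.png'),(800,500),interpolation=cv2.INTER_CUBIC))"
```

```text
(no output)
```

View pics/t0v.png

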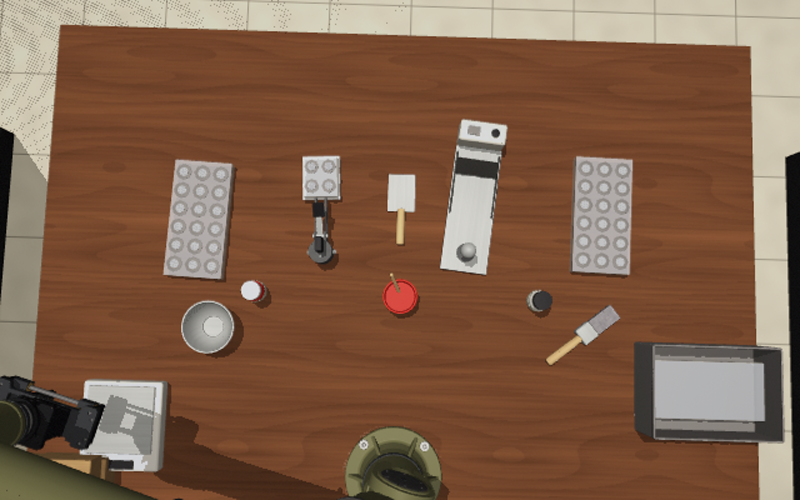

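View pics/s0v.png

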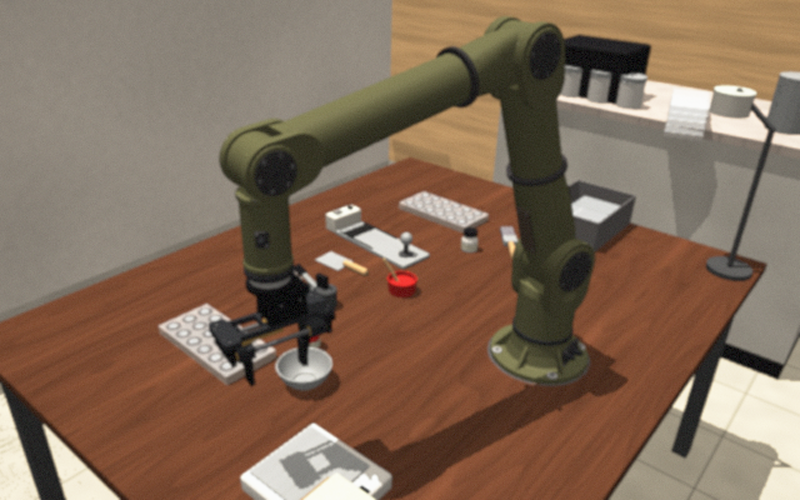

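The top view shows the carriage around (320,210) with its mould toward the top, the deck around (473,200) with its ball at (466,252), and the pot, jars and moulds. In the side view the ball is at (405,240) and the arm hides the carriage. I'll zoom in next.

```bash
python3 - <<'E'
import cv2,numpy as np
t=cv2.imread('pics/t0.png');s=cv2.imread('pics/s0.png')
A=cv2.resize(t[115:220,230:285],None,fx=5.5,fy=5.5,interpolation=cv2.INTER_CUBIC)
B=cv2.resize(t[90:225,345:415],None,fx=4.3,fy=4.3,interpolation=cv2.INTER_CUBIC)
h=max(A.shape[0],B.shape[0]);A=cv2.copyMakeBorder(A,0,h-A.shape[0],0,5,0);B=cv2.copyMakeBorder(B,0,h-B.shape[0],0,0,0)
C=np.hstack([A,B]);print(A.shape,C.shape);cv2.imwrite('pics/z0.png',C)
cv2.imwrite('pics/z1.png',cv2.resize(s[155:225,250:350],None,fx=7,fy=7,interpolation=cv2.INTER_CUBIC))
E
```

```text
(580, 307, 3) (580, 608, 3)
```

View pics/z0.png

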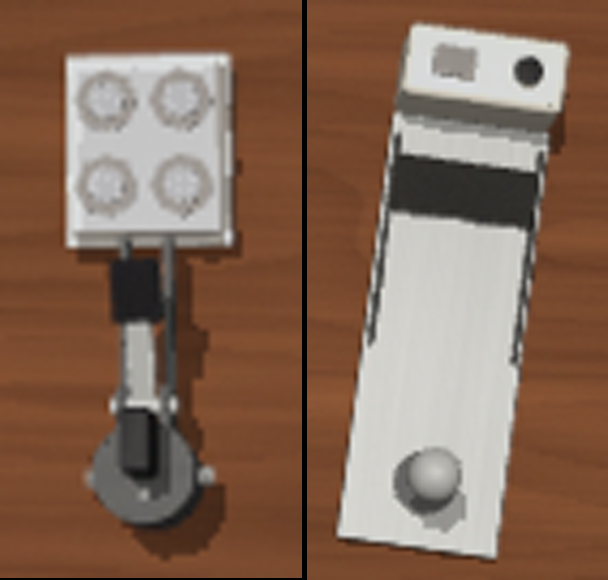

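View pics/z1.png

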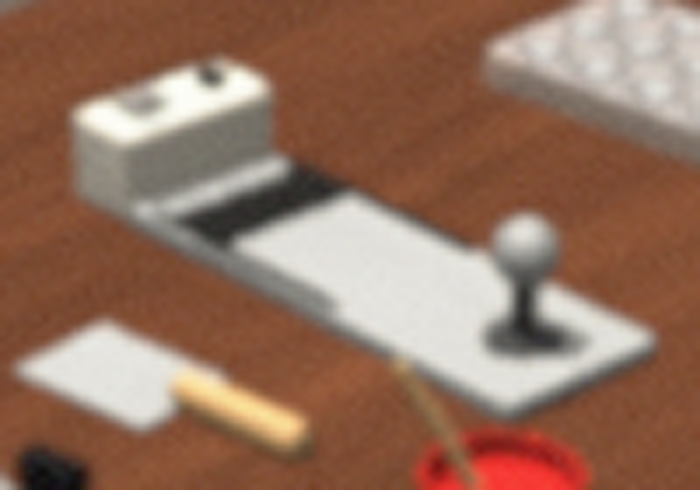

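```bash
cat > m.py <<'E'
from h import *
d=load('t0');im=d['img'].astype(int);hsv=cv2.cvtColor(d['img'],cv2.COLOR_RGB2HSV)
def quad(mask,name):
    n,l,s,c=cv2.connectedComponentsWithStats(mask.astype(np.uint8),connectivity=4)
    i=1+np.argmax(s[1:,4]);m=(l==i).astype(np.uint8)
    cs,_=cv2.findContours(m,cv2.RETR_EXTERNAL,cv2.CHAIN_APPROX_NONE)
    r=cv2.minAreaRect(cs[0]);print(name,s[i],c[i].round(2),np.round(cv2.boxPoints(r),1).tolist());return m,c[i],r
# ball region values
print(im[195:209,365:382].sum(2)//3)
print(im[180:212,246:272].sum(2)//3)
E
python3 m.py
```

```text
[[207 207 206 201 163 106 141 156 160 163 162 160 151 163 198 205 207]
 [207 206 184 113  96 137 156 169 173 174 174 172 167 155 162 199 206]
 [207 183 112 101 118 148 165 176 180 183 181 178 175 166 146 154 203]
 [203 111  99  96 132 154 168 179 187 193 189 184 178 170 155 164 203]
 [155 106 100 100 136 155 169 181 191 198 201 192 179 171 157 130 202]
 [143 104 100  98 133 152 167 178 186 194 195 188 177 168 154 127 203]
 [122 101 101  91 125 144 161 171 177 182 182 177 171 161 147 121 203]
 [122 100 102  85 112 135 153 161 164 168 169 167 161 151 135 139 203]
 [122 101 102 102  97 119 139 148 152 154 155 153 148 136 115 175 205]
 [166 109 102 102  94  95 118 127 137 139 140 138 128 112 101 145 199]
 [157 110 102 103 100  70  80  98 110 115 116 111  98  76 128 147 148]
 [209 152 106 102  70  67  64  65  68  74  75  69  64  96 145 147 147]
 [209 208 139 108  76  68  65  67  65  65  64  71  95 144 148 148 147]
 [209 208 208 154 110  76  70  69  73  71  80 111 144 148 148 149 146]]
[[ 84  84  84  84  83  88 103 169 171 171 171 182  84  55  62  69  53  51
   50  51  50  79  82  81  81  
[... 2683 characters left out ...]
03 104 100
   50  30  35  47  48  48  47  76]
 [ 77  77  70 101 102 101 102 103 104 103 103 103 103 103 102 103 102  64
   33  32  42  47  46  47  47  73]
 [ 79  78  78  87  99 100 101 102 101 103 102 101 101 102 102 100  65  33
   30  39  44  46  44  45  44  72]
 [ 78  77  78  77  81  97  97  98 100 101 101 101 100  98  97  62  33  31
   31  46  48  47  47  46  46  73]
 [ 76  76  76  75  75  77  75  84  98  99 100  99  85  63  34  30  30  40
   46  46  46  46  47  45  49  71]
 [ 76  77  77  76  76  77  54  46  45  43  40  32  30  30  32  33  40  47
   47  46  48  46  46  47  72  74]
 [ 77  78  77  77  77  77  77  77  52  44  40  42  40  40  41  47  47  47
   48  48  49  47  47  51  74  75]]
```

```bash
cat > m2.py <<'E'
from h import *
d=load('t0');im=d['img'].astype(float);g=im.sum(2)/3
b=load('s0');gb=b['img'].astype(float).sum(2)/3
# subpixel edges: for rows scan horizontally, saturation based (wood R-B large)
sat=im[:,:,0]-im[:,:,2]
def edge_rows(rows,c0,c1,th=40):
    out=[]
    for r in rows:
        p=sat[r,c0:c1]; s=np.sign(p-th); k=np.where(s[1:]!=s[:-1])[0]
        if len(k): 
            k=k[0]; out.append((c0+k+(th-p[k])/(p[k+1]-p[k]),r))
    return np.array(out)
def edge_cols(cols,r0,r1,th=40):
    out=[]
    for c in cols:
        p=sat[r0:r1,c]; s=np.sign(p-th); k=np.where(s[1:]!=s[:-1])[0]
        if len(k): 
            k=k[0]; out.append((c,r0+k+(th-p[k])/(p[k+1]-p[k])))
    return np.array(out)
def line(pts,z,name):
    W=np.array([onz(d,u,v,z)[:2] for u,v in pts])
    l=cv2.fitLine(W.astype(np.float32),cv2.DIST_HUBER,0,0.001,0.001).ravel()
    res=np.abs((W-l[2:])@[-l[1],l[0]])
    print(name,len(W),'dir deg',round(np.degrees(np.arctan2(l[1],l[0])),2),'pt',l[2:].round(4),'res',res.max().round(4)); return l
print('wood sat',sat[150,300],'white',sat[180,375])
L=line(edge_rows(range(176,212),348,372),.012,'deckL')
Rr=line(edge_rows(range(180,216),410,380),.012,'x') if 0 else line(np.array([(410-1-0,0)]) if 0 else edge_rows(range(180,216),384,408),.012,'deckR')
N=line(edge_cols(range(356,386),208,230),.012,'deckN')
for z in(.02,.034):
  line(edge_rows(range(129,155),236,250),z,'plL');line(edge_rows(range(131,155),262,280),z,'plR');line(edge_cols(range(246,268),118,132),z,'plF')
# corner-based deck frame
def inter(a,b):
    A=np.array([[a[0],-b[0]],[a[1],-b[1]]]);s=np.linalg.solve(A,b[2:]-a[2:]);return a[2:]+s[0]*a[:2]
c1=inter(L,N);c2=inter(Rr,N);print('corners',c1,c2,np.linalg.norm(c1-c2))
E
python3 m2.py
```

```text
wood sat 78.0 white 6.0
deckL 36 dir deg -6.42 pt [ 0.5253 -0.102 ] res 0.0009
deckR 36 dir deg -6.14 pt [ 0.5324 -0.2149] res 0.0006
deckN 30 dir deg 83.87 pt [ 0.472  -0.1631] res 0.0009
plL 26 dir deg 2.64 pt [0.6814 0.2327] res 0.0002
plR 24 dir deg 1.83 pt [0.6821 0.1421] res 0.0014
plF 22 dir deg -87.03 pt [0.7395 0.1938] res 0.0004
plL 26 dir deg 2.64 pt [0.6781 0.2304] res 0.0002
plR 24 dir deg 1.83 pt [0.6789 0.1408] res 0.0014
plF 22 dir deg -87.03 pt [0.7357 0.1919] res 0.0004
corners [ 0.47910857 -0.09678625] [ 0.46718237 -0.20789076] 0.11174278
```

```bash
cat > m3.py <<'E'
from h import *
d=load('t0');b=load('s0')
g=b['img'].astype(int).sum(2)//3
print(g[180:206,315:336])
gt=d['img'].astype(int).sum(2)//3
print(gt[190:197,365:384])
E
python3 m3.py; python3 - <<'E'
from h import *
d=load('t0');b=load('s0')
for pt in [(374.3,200.0)]:
  for ps in [(325,190.3)]:
    print(tri(d,pt,b,ps))
    for z in(.044,.055,.066): print(z,onz(b,*ps,z),onz(d,*pt,z), proj(b,[[.5179,-.1572,z]]),proj(d,[[.5179,-.1572,z]]))
print(proj(b,[[.5179,-.1572,.012]]),proj(d,[[.5179,-.1572,.012]]))
for p in [(254.2,194.4)]: print('grip',onz(d,*p,.086))
for p in [(255.8,199.5)]: print('soc',onz(d,*p,.051))
E
```

```text
[[ 80  76  77  81  79  83  82  84  85  92  84  86  87  85  85  81  86  83
   81  80  85]
 [ 79  81  78  79  82  83  85  86  84  81  86  86  85  82  86  83  84  78
   84  84  81]
 [ 82  81  81  89  89  86  87  87  88  88  88  83  86  83  85  86  84  87
   81  85  86]
 [ 83  83  88  84  85  87  88  86  86  80  84  86  79  80  83  87  83  83
   82  87  83]
 [ 83  86  86  85  86  89  83  84  90  88  90  86  84  85  79  83  83  83
   81  83  81]
 [ 87  83  88  86  87  83  94 100 115 131 130 121 102  86  88  81  84  85
   85  85  84]
 [ 86  89  87  84  88  92 109 137 166 186 190 169 142 107  91  86  83  90
   84  88  90]
 [ 85  81  83  87  91 106 142 175 205 215 213 201 172 134 106  88  85  90
   90  93  93]
 [ 79  81  84  87  91 123 164 192 214 221 218 202 177 146 118  98  92  92
   96  90  89]
 [102  84  89  94 100 128 160 184 199 207 201 191 171 146 120  98  94  89
   94  94  90]
 [158 134 131 132 124 131 152 168 175 179 174 167 147 132 112  99  96  91
   92  89  95]
 [208 191 189 187 166 141 137 144 151 151 147 141 127 112 100  94  90  93
   95  91  90]
 [224 224 223 216 196 163 133 12
[... 1730 characters left out ...]
 169 173 174 174 172 167 155 162 199 206 207
  205]]
(array([ 0.5196909 , -0.15691105,  0.06501896]), np.float64(0.001291248829698979))
0.044 [ 0.54563881 -0.18942365  0.044     ] [ 0.52153336 -0.16012172  0.044     ] [[325.42453146 195.59215671]] [[373.26212596 201.22309178]]
0.055 [ 0.53233037 -0.17220681  0.055     ] [ 0.52030078 -0.15864678  0.055     ] [[325.52421481 192.89825797]] [[373.77759111 200.82013478]]
0.066 [ 0.51902193 -0.15498998  0.066     ] [ 0.5190682  -0.15717183  0.066     ] [[325.62445567 190.18929252]] [[374.30182219 200.41032516]]
[[325.13767065 203.34444462]] [[371.81043641 202.35792786]]
grip [0.52226922 0.18055796 0.086     ]
soc [0.51181244 0.1799989  0.051     ]
```

The deck comes out at yaw −6.25°, and the 111.7 mm width I measured agrees with the given 110. The ball is at about (0.519, −0.157, 0.065), within the allowed heights. The carriage is at yaw about 2.7°, with its grip at about (0.523, 0.181). I'll move above the grip.

{"name": "drive_tool", "arguments": {
  "increments": "0 0 0 -9.4 0; 0 0 0 -9.4 0; -20 0 -14 0 0; -37 0 -26 0 0; -37 0 -26 0 0; -37 0 -26 0 0; -37 0 -26 0 0; -37 0 -26 0 0; -37 0 -26 0 0; -37 0 -26 0 0; -37 0 -26 0 0; -37 0 -26 0 0; -37 0 -26 0 0; -37 0 -26 0 0; -22 0 -15 0 0; -10 0 -7 0 0; 0 0 0 0 0; 0 0 0 0 0",
  "squeeze": 60
}}

```text
time: 2.35
position: [0.5226, 0.183, 0.2224]
tool_rot: [-1.184, -1.245, 1.246]
ft_force: [1.0, 0.6, 0.6]
grip_width: 1.0
```

```bash
cat >> h.py <<'E'
def tool(goal,s=None,yaw=None):
    "mm shift in tool axes to goal xyz; yaw = jaw x-axis world yaw deg"
    from scipy.spatial.transform import Rotation as R
    s=s or ctrl.get_state();M=R.from_rotvec(s['tool_rot']).as_matrix()
    w=np.degrees(np.arctan2(M[1,0],M[0,0]))
    print('t',round(s['time'],2),'pos',np.round(s['position'],4),'jawyaw',round(w,2),'ydown',M[:,1].round(3),'F',np.round(s['ft_force'],1),'M',np.round(s['torque'],2),'w',round(s['grip_width'],3))
    if goal is not None: print('shift mm',(M.T@(np.array(goal)-s['position'])*1000).round(1))
    return M
E
python3 - <<'E'
from h import *
tool([.523,.1806,.056])
a=snap('top','t1');b=snap('side','s1')
cv2.imwrite('pics/s1v.png',cv2.resize(b['img'][120:330,150:450,::-1],None,fx=2.6,fy=2.6,interpolation=cv2.INTER_CUBIC))
cv2.imwrite('pics/t1v.png',cv2.resize(a['img'][90:250,180:420,::-1],None,fx=3.2,fy=3.2,interpolation=cv2.INTER_CUBIC))
E
```

```text
t 2.35 pos [0.5226 0.183  0.2224] jawyaw 92.85 ydown [-0.001  0.001 -1.   ] F [1.  0.6 0.6] M [ 0.03  0.04 -0.02] w 1.0
shift mm [ -2.5 166.4  -0.4]
```

View pics/s1v.png

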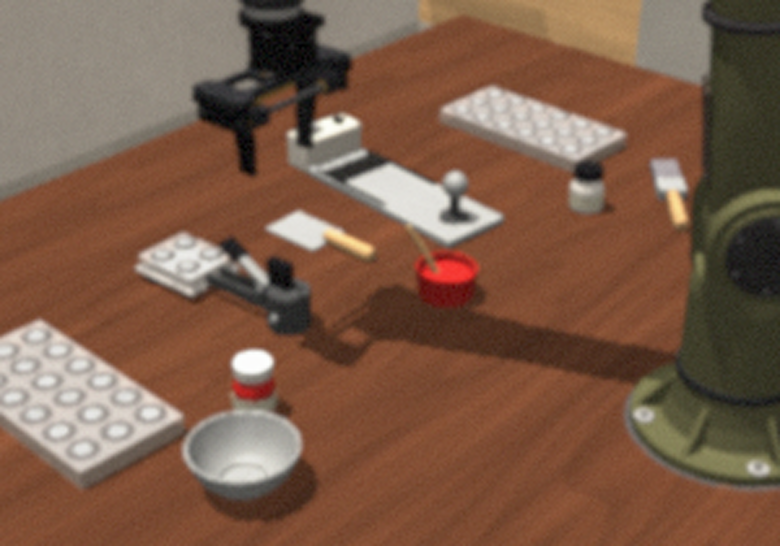

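View pics/t1v.png

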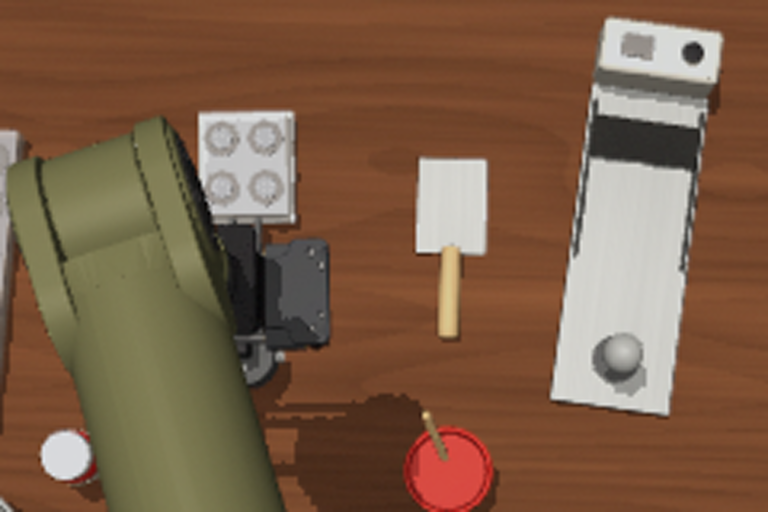

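The side view shows the grip at crop (282,268), clear of the fingers. The arm blocks much of the top view. I'll check the side calibration against the fingertips.

```bash
python3 - <<'E'
from h import *
b=load('s1');s=ctrl.get_state();p=np.array(s['position'])
j=np.array([np.cos(np.radians(92.85)),np.sin(np.radians(92.85)),0])
print('tips inner/outer',proj(b,[p+j*.0435,p+j*.0585,p-j*.0435,p-j*.0585]).round(1))
f=np.array([np.cos(np.radians(2.7)),np.sin(np.radians(2.7)),0]);l=np.array([-f[1],f[0],0])
g=np.array([.523,.1806,.086])
print('grip top corners',(proj(b,[g+a*.017*f+c*.008*l for a,c in((1,1),(1,-1),(-1,-1),(-1,1))]).round(1)))
im=cv2.resize(b['img'][160:250,220:290,::-1],None,fx=8,fy=8,interpolation=cv2.INTER_CUBIC)
im=cv2.resize(b['img'][165:240,220:300,::-1],None,fx=8,fy=8,interpolation=cv2.INTER_CUBIC)
for q in proj(b,[g+a*.017*f+c*.008*l for a,c in((1,1),(1,-1),(-1,-1),(-1,1))]): cv2.circle(im,tuple(int(x) for x in ((q-[220,165])*8+4)),2,(0,255,0),-1)
for q in proj(b,[p+j*.0435,p-j*.0435]): cv2.circle(im,tuple(int(x) for x in ((q-[220,165])*8+4)),2,(0,0,255),-1)
cv2.imwrite('pics/s1z.png',im)
E
```

```text
tips inner/outer [[246.3 186.2]
 [242.8 187.9]
 [265.7 176.5]
 [268.9 174.9]]
grip top corners [[252.3 219.1]
 [255.7 217.2]
 [263.7 220.6]
 [260.3 222.6]]
```

View pics/s1z.png

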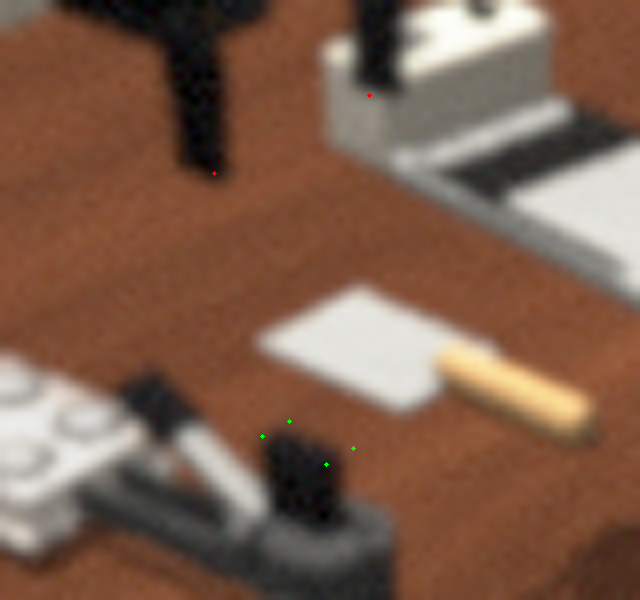

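{"name": "drive_tool", "arguments": {
  "increments": "-2.5 15 0 0 0; 0 25 0 0 0; 0 30 0 0 0; 0 30 0 0 0; 0 25 0 0 0; 0 15 0 0 0; 0 12 0 0 0; 0 8 0 0 0; 0 4 0 0 0; 0 0 0 0 0; 0 0 0 0 0"
}}

```text
time: 3.82
position: [0.5241, 0.179, 0.0591]
tool_rot: [-1.187, -1.245, 1.243]
ft_force: [0.0, -0.1, -0.6]
grip_width: 1.004
```

```bash
python3 - <<'E'
from h import *
tool([.523,.1806,.056])
b=snap('side','s2')
cv2.imwrite('pics/s2z.png',cv2.resize(b['img'][165:240,210:300,::-1],None,fx=8,fy=8,interpolation=cv2.INTER_CUBIC))
E
```

```text
t 3.83 pos [0.5241 0.179  0.0591] jawyaw 92.71 ydown [ 0.001  0.001 -1.   ] F [ 0.  -0.1 -0.6] M [ 0.02 -0.   -0.  ] w 1.004
shift mm [1.7 3.1 1. ]
```

View pics/s2z.png

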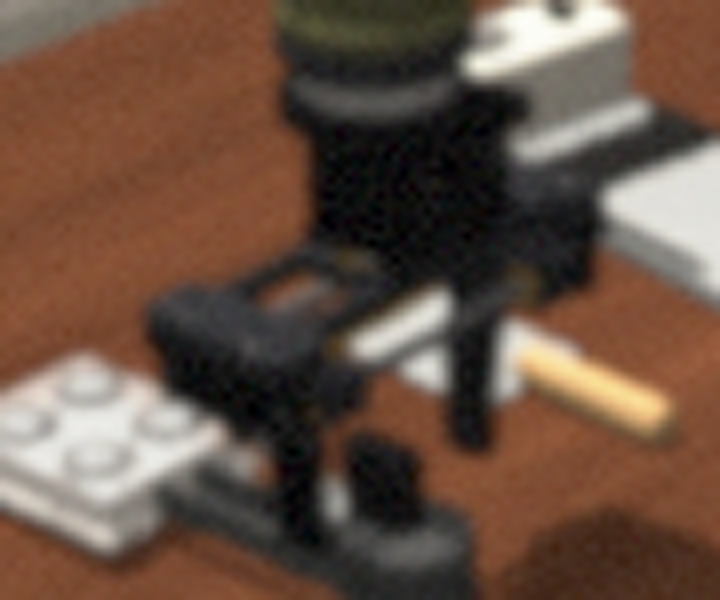

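The fingers straddle the grip at crop (305,540) and (470,440), with the grip between them. I'll lower slightly and close.

{"name": "drive_tool", "arguments": {
  "increments": "1 2.5 1 0 0; 0 0 0 0 0; 0 0 0 0 120; 0 0 0 0 200; 0 0 0 0 255; 0 0 0 0 255; 0 0 0 0 255; 0 0 0 0 255; 0 0 0 0 255; 0 0 0 0 255; 0 0 0 0 255; 0 0 0 0 255",
  "squeeze": 60
}}

```text
time: 5.38
position: [0.5224, 0.1807, 0.0561]
tool_rot: [-1.185, -1.245, 1.244]
ft_force: [0.1, 2.6, -0.4]
grip_width: 0.181
```

```bash
python3 - <<'E'
from h import *
tool(None)
E
```

```text
t 5.38 pos [0.5224 0.1807 0.0561] jawyaw 92.75 ydown [-0.     0.001 -1.   ] F [ 0.1  2.6 -0.4] M [0.67 0.08 0.13] w 0.181
```

{"name": "drive_tool", "arguments": {
  "increments": "0 -3 0 0 255; 0 -6 0 0 255; 0 -12 0 0 255; 0 -20 0 0 255; 0 -25 0 0 255; 0 -25 0 0 255; 0 -20 0 0 255; 0 -10 0 0 255; 0 -4 0 0 255; 0 0 0 0 255; 0 0 0 0 255; 0 0 0 0 255"
}}

```text
time: 6.88
position: [0.5223, 0.1796, 0.1804]
tool_rot: [-1.186, -1.243, 1.245]
ft_force: [-0.2, -0.1, -5.0]
grip_width: 0.18
```

```bash
python3 - <<'E'
from h import *
tool(None)
b=snap('side','s3')
cv2.imwrite('pics/s3z.png',cv2.resize(b['img'][130:240,190:300,::-1],None,fx=5.4,fy=5.4,interpolation=cv2.INTER_CUBIC))
a=snap('top','t3')
cv2.imwrite('pics/t3v.png',cv2.resize(a['img'][90:250,180:420,::-1],None,fx=3.2,fy=3.2,interpolation=cv2.INTER_CUBIC))
E
```

```text
t 6.88 pos [0.5223 0.1796 0.1804] jawyaw 92.71 ydown [-0.001 -0.001 -1.   ] F [-0.2 -0.1 -5. ] M [ 0.03  0.19 -0.  ] w 0.18
```

View pics/s3z.png

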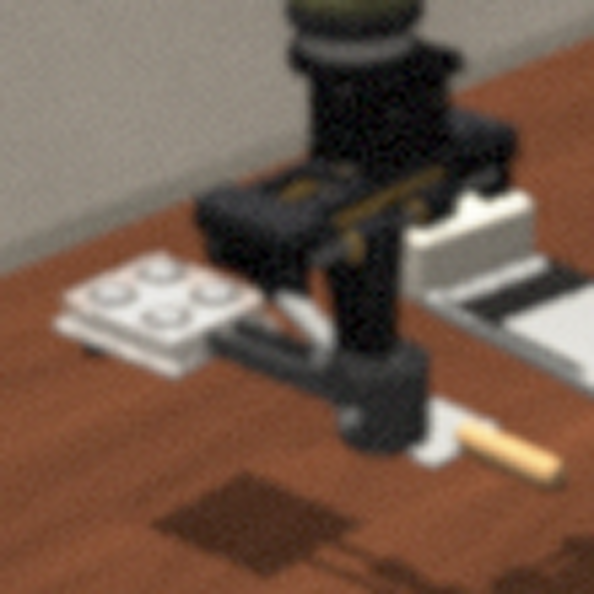

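View pics/t3v.png

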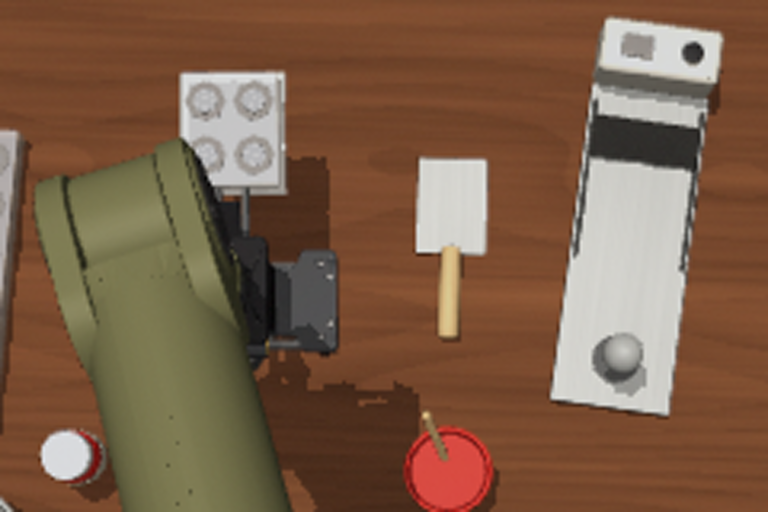

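```bash
python3 - <<'E'
from h import *
d=load('t0');im=d['img'].astype(float);g=im.mean(2);sat=im[:,:,0]-im[:,:,2]
m=((sat<25)&(g>72)&(g<125)).astype(np.uint8)
m[:192]=0;m[:,:244]=0;m[:,268:]=0;m[212:]=0
print(m[192:212,244:268])
cs,_=cv2.findContours(m,cv2.RETR_EXTERNAL,cv2.CHAIN_APPROX_NONE)
# subpixel: radial edges around guess using g & sat metric "topness"
q=((sat<25)*1.0)*np.clip((g-45)/57,0,1)
c=np.array([255.7,199.6])
from scipy.ndimage import map_coordinates
from scipy.optimize import least_squares
P=[]
for a in np.radians(np.r_[35:150:5,205:218:4,150:200:5]):
    if abs(np.degrees(a)-15)<14: continue
    r=np.arange(6,14,.1);xs=c[0]+r*np.cos(a);ys=c[1]+r*np.sin(a)
    v=map_coordinates(q,[ys,xs],order=1);k=np.where((v[:-1]>=.5)&(v[1:]<.5))[0]
    k=k[r[k]>7.5]
    if len(k): P.append((xs[k[0]],ys[k[0]]))
P=np.array(P)
W=np.array([onz(d,u,v,.051)[:2] for u,v in P])
def fit(W,R0):
    f=lambda p:np.hypot(*(W-p[:2]).T)-(p[2] if R0 is None else R0)
    s=least_squares(f,np.r_[W.mean(0),.027],loss='soft_l1',f_scale=.001);print(len(W),s.x.round(4),np.abs(f(s.x)).max().round(4));return s.x
fit(W,None);fit(W,.0275)
# ball circle in top: gradients; right/top side vs bright plate
c=np.array([374.3,200.2]);P=[]
for a in np.radians(np.r_[-120:20:6]):
    r=np.arange(4,9,.1);xs=c[0]+r*np.cos(a);ys=c[1]+r*np.sin(a)
    v=map_coordinates(g,[ys,xs],order=1);k=np.where((v[:-1]<180)&(v[1:]>=180)&(r[1:]>5.2))[0]
    if len(k): P.append((xs[k[0]],ys[k[0]]))
W=np.array([onz(d,u,v,.065)[:2] for u,v in P]);fit(W,None);fit(W,.018)
E
```

```text
[[0 0 0 0 0 0 0 1 0 0 0 0 0 0 0 0 1 0 0 0 0 0 0 0]
 [0 0 0 0 0 0 0 1 0 0 0 0 0 0 0 0 0 1 0 0 0 0 0 0]
 [0 0 0 0 0 0 1 1 0 0 0 0 0 0 0 0 0 1 1 0 0 0 0 0]
 [0 0 0 0 0 1 1 1 0 0 0 0 0 0 0 0 0 1 1 1 0 0 0 0]
 [0 0 0 0 1 1 1 1 0 0 0 0 0 0 0 0 0 1 1 1 1 0 0 0]
 [0 0 0 1 1 1 1 1 0 0 0 0 0 0 0 0 0 1 1 1 1 0 0 0]
 [0 0 0 1 1 1 1 1 0 0 0 0 0 0 0 0 0 1 1 1 1 0 0 0]
 [0 0 0 1 1 1 1 1 0 0 0 0 0 0 0 0 0 1 1 1 1 0 0 0]
 [0 0 0 1 1 1 1 1 0 0 0 0 0 0 0 0 0 1 1 1 1 0 1 0]
 [0 0 0 1 1 1 1 1 1 0 0 0 0 0 0 0 0 1 1 1 1 0 0 0]
 [0 0 1 1 1 1 1 1 1 1 0 0 0 0 0 0 0 1 1 1 1 0 1 1]
 [0 0 0 1 1 1 1 1 1 1 1 1 1 0 0 0 0 1 1 1 1 0 0 0]
 [0 0 0 0 1 1 1 1 1 1 1 0 0 1 0 0 1 1 1 1 1 0 0 0]
 [0 0 0 0 1 1 1 1 1 1 1 0 0 1 0 1 1 1 1 1 0 0 0 0]
 [0 0 0 0 0 1 1 1 1 1 1 1 1 1 1 1 1 1 1 0 0 0 0 0]
 [0 0 0 0 0 0 1 1 1 1 1 1 1 1 1 1 1 1 0 0 0 0 0 0]
 [0 0 0 0 0 0 0 1 1 1 1 1 1 1 1 1 1 0 0 0 0 0 0 0]
 [0 0 0 0 0 0 0 0 1 1 1 1 1 1 1 0 0 0 0 0 0 0 0 0]
 [0 0 0 0 0 0 0 0 0 0 0 0 0 0 0 0 0 0 0 0 0 0 0 0]
 [0 0 0 0 0 0 0 0 0 0 0 0 0 0 0 0 0 0 0 0 0 0 0 0]]
37 [0.5091 0.1806 0.0261] 0.0026
37 [0.5107 0.1798 0.027 ] 0.0033
24 [ 0.5197 -0.1576  0.0181] 0.0008
24 [ 0.5198 -0.1577  0.027 ] 0.0008
```

{"name": "drive_tool", "arguments": {
  "increments": "-8 0 0 0 255; -18 0 0 0 255; -28 0 1 0 255; -34 0 1 0 255; -34 0 1 1 255; -34 0 1 1 255; -34 0 1 1 255; -34 0 1 1 255; -34 0 0 1 255; -30 0 0 1 255; -22 0 0 1 255; -12 0 0 1 255; -6 0 0 0.9 255; 0 0 0 0 255; 0 0 0 0 255; 0 0 0 0 255"
}}

```text
time: 8.98
position: [0.5192, -0.1472, 0.181]
tool_rot: [-1.257, -1.131, 1.13]
ft_force: [0.6, 0.4, -4.4]
grip_width: 0.181
```

```bash
python3 - <<'E'
from h import *
tool([.5316,-.1588,.180])
b=snap('side','s4')
cv2.imwrite('pics/s4z.png',cv2.resize(b['img'][110:220,250:380,::-1],None,fx=6,fy=5.4,interpolation=cv2.INTER_CUBIC))
a=snap('top','t4')
cv2.imwrite('pics/t4v.png',cv2.resize(a['img'][70:250,300:460,::-1],None,fx=3.3,fy=3.3,interpolation=cv2.INTER_CUBIC))
E
```

```text
t 8.97 pos [ 0.5192 -0.1472  0.181 ] jawyaw 83.9 ydown [-0.  0. -1.] F [ 0.6  0.4 -4.4] M [0.04 0.16 0.03] w 0.181
shift mm [-10.2   1.  -13.6]
```

View pics/s4z.png

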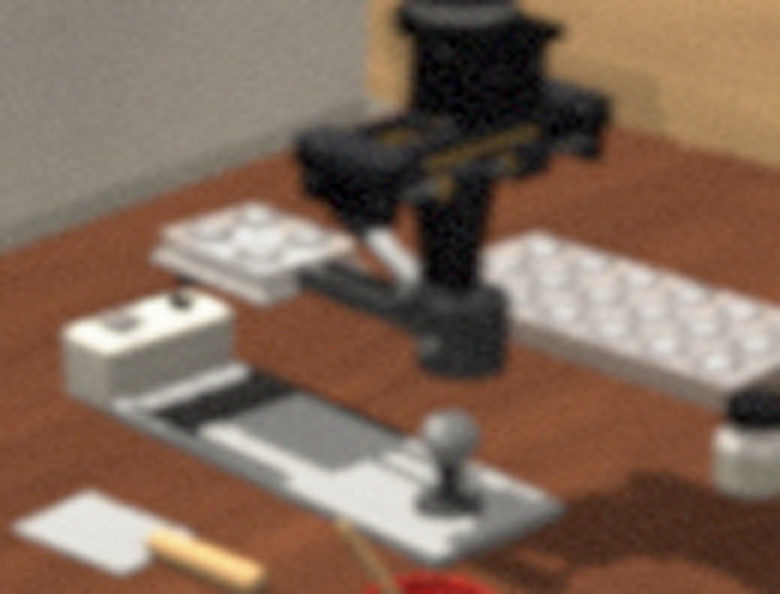

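View pics/t4v.png

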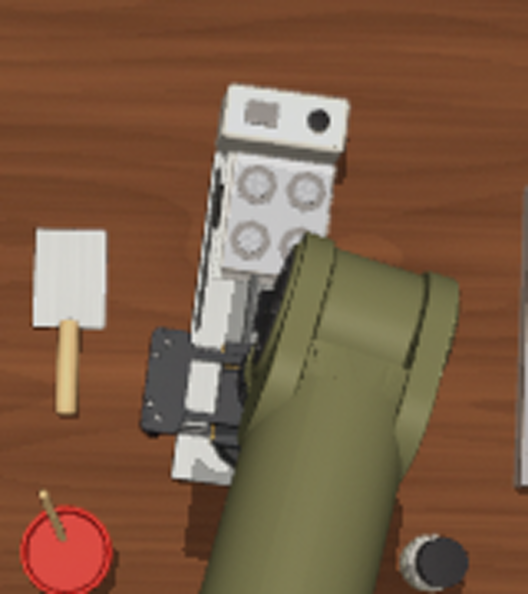

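{"name": "drive_tool", "arguments": {
  "increments": "-3 3 -4 0 255; -4 7 -6 0.1 255; -3 8 -3.5 0 255; 0 7 0 0 255; 0 4 0 0 255; 0 0 0 0 255; 0 0 0 0 255; 0 0 0 0 255"
}}

```text
time: 10.07
position: [0.5315, -0.1595, 0.1524]
tool_rot: [-1.26, -1.129, 1.128]
ft_force: [-0.3, 0.3, -4.2]
grip_width: 0.179
```

```bash
python3 - <<'E'
from h import *
tool([.5316,-.1588,.151])
b=snap('side','s5')
cv2.imwrite('pics/s5z.png',cv2.resize(b['img'][140:215,275:355,::-1],None,fx=8,fy=8,interpolation=cv2.INTER_CUBIC))
a=snap('top','t5')
cv2.imwrite('pics/t5v.png',cv2.resize(a['img'][90:230,330:420,::-1],None,fx=4.2,fy=4.2,interpolation=cv2.INTER_CUBIC))
E
```

```text
t 10.07 pos [ 0.5315 -0.1595  0.1524] jawyaw 83.72 ydown [ 0.001  0.    -1.   ] F [-0.3  0.3 -4.2] M [ 0.04  0.12 -0.01] w 0.179
shift mm [0.7 1.4 0. ]
```

View pics/s5z.png

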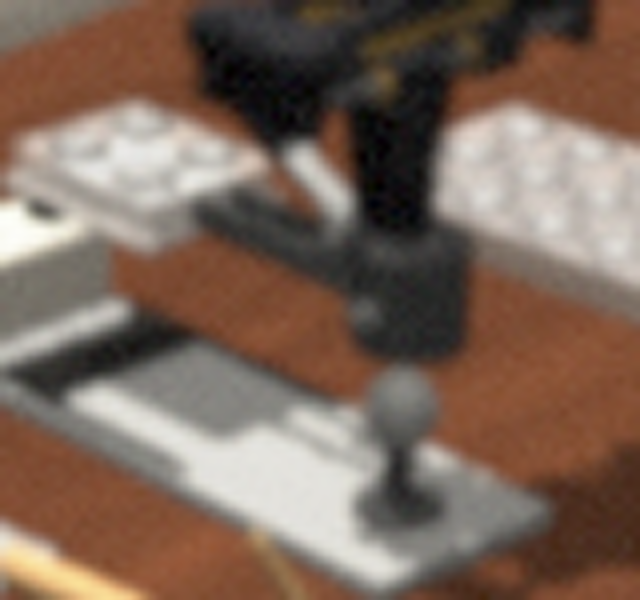

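View pics/t5v.png

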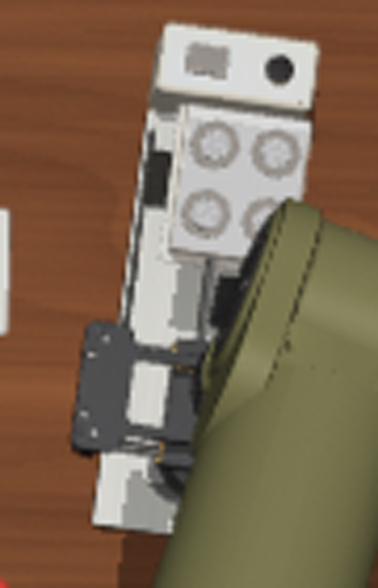

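```bash
python3 - <<'E'
from h import *
b=load('s5');g=b['img'].astype(float).mean(2);im=b['img'].astype(float);s=im[:,:,0]-im[:,:,2]
for r in range(172,184): print(r,s[r,314:338].astype(int))
for r in range(186,194): print(r,g[r,317:336].astype(int))
o=np.array([.5192,-.1574,0])
for z in(.065,.101,.11,.12): print(z,proj(b,[o+[0,0,z]]).round(2))
E
```

```text
172 [-1  0  0  1  2  2 -2  2  6  0  3  5  2  4  1  4  1  3  6 21 28 31 26 28]
173 [ 4  6  4 -1  2  1  0  2  0  2  0  1  2  1 -1  0  0  1  6 29 44 50 45 36]
174 [20 11  0  2  2  3  3  2 -1  1  4 -2  1  6 -1 -1  2  4 11 34 57 65 64 54]
175 [44 28 19 11  4 -2 -1 -1  0 -1  0  3  5 -3  3 -1  0 -2 10 40 62 71 74 73]
176 [64 55 48 28 13  3  3  2  7 -1  0  0  0  0 -3  1  3  3 11 34 62 74 76 75]
177 [75 75 65 49 24  6  3  1  1  4  2  2  1  0  0  0  1  2 10 44 66 70 74 73]
178 [75 79 75 58 28  5  4  5  4  3  1 -3  3  1  1 -2  2  5 11 42 66 70 75 76]
179 [77 75 70 58 36 14  6  1  1  2 -2 -4  2  1  1  1  0  0 13 41 66 74 77 75]
180 [75 72 72 61 40 12  1  4  0  1  3  2 -3  3  0  4  0  1 16 47 67 73 77 75]
181 [72 70 72 63 47 20  1  4  3  0  0  1  1 -4  0  0  2  0 15 43 69 73 73 75]
182 [71 71 71 72 55 30 10 -1  0  1  0  0  1  2  4 -1  0 -1 19 47 71 73 75 74]
183 [75 74 73 74 61 45 24 11  5  2  1 -1  0  0 -3 -1  0 20 33 56 69 78 75 76]
186 [ 84  87  85  81  84  89 103 107 110 106  96  85  77  74  80  86  83  86
  87]
187 [ 86  86  84  88  96 106 117 123 130 123 114 102  90  85  85  87  86  91
  93]
188 [ 78  84  85  93 104 114 124 133 136 130 121 111  95  89  87  89  90  95
  95]
189 [ 87  91  93  99 104 112 123 129 131 130 122 110 102  96  92  94  93  93
  89]
190 [116 120 119 112 109 110 114 123 122 120 110 109 102  92  92  93  92  93
  96]
191 [165 168 152 123 109 101 103 110 111 111 105  97  96  93  92  90  91  91
  94]
192 [176 178 169 139 105  92  97 101 102  97  92  88  90  94  92  88  91  93
  89]
193 [196 176 159 135 106  88  86  90  91  91  87  85  87  90  94  90  90  92
  86]
0.065 [[325.37 190.31]]
0.101 [[325.7  181.34]]
0.11 [[325.78 179.08]]
0.12 [[325.87 176.54]]
```

```bash
python3 - <<'E'
from h import *
d=load('t5');im=d['img'].astype(float);g=im.mean(2);sat=im[:,:,0]-im[:,:,2]
for r in (112,120,130,140,148,152): print(r,g[r,362:410].astype(int))
E
```

```text
112 [ 80  78  80  91  93  88  84  87  89  96 107 116 134 146 159 167 175 179
 185 190 195 200 203 206 209 213 214 214 215 216 216 216 216 217 217 217
 217 217 216 216 216 206 124  60  74  76  76  76]
120 [ 81  80 103 198 170 200 202 200 201 198 211 198 202 197 185 149 145 148
 148 153 151 147 144 169 194 197 198 198 197 197 211 212 211 198 196 210
 212 214 214 214 214 202  88  72  75  74  75  75]
130 [ 75 162  87  59  48  48  46  47  97 207 164 194 198 198 197 197 198 189
 178 177 191 197 197 198 197 198 198 197 198 169 151 143 144 144 144 144
 145 148 185 197 145  88  80  80  80  80  81  79]
140 [196  87 169 204 202 201 200 181 210 176 192 151 147 173 184 195 185 186
 195 196 175 149 158 196 199 197 164 147 149 168 185 192 164  80  77  57
  92  92  90  89  88  86  84  82  66  76  77  77]
148 [ 75 170 205 204 203 202 212 213 173 190 193 194 196 198 198 198 198 199
 199 199 199 199 199 199 198 199 199 164  63  34  44  76  99  81 107 107
 106 105 106 106 106 105  98  84  98 100 100  99]
152 [ 71 202 206 204 206 205 205 187 185 173 150 136 139 138 136 150 129  64
  97 128 144 146 145 138 130 103  41  31  36  61  94  91 103 106 107 107
 107 107 108 108 109  73  75 105 106 106 105 105]
```

```bash
python3 - <<'E'
from h import *
d=load('t5');d0=load('t0')
def off(d,u,v,z,o,yaw):
    p=onz(d,u,v,z)[:2]-o;f=np.array([np.cos(yaw),np.sin(yaw)]);return (p@f).round(4),(p@[-f[1],f[0]]).round(4)
y5=np.radians(-6.26)
for z in(.02,.027): print('now',z,off(d,370.4,130,z+.0964,np.array([.5192,-.1574]),y5),off(d,402.2,130,z+.0964,np.array([.5192,-.1574]),y5))
y0=np.radians(2.7)
g=d0['img'].astype(int).mean(2).astype(int)
for r in(135,142,150): print(r,g[r,236:280])
for z in(.02,.027): print('t0',z,off(d0,241.8,142,z,np.array([.510,.1802]),y0))
E
```

```text
now 0.02 (np.float64(0.1842), np.float64(0.0419)) (np.float64(0.1966), np.float64(-0.045))
now 0.027 (np.float64(0.1823), np.float64(0.0425)) (np.float64(0.1945), np.float64(-0.0438))
135 [ 80  79  80  79  80  80 192 215 181 154 144 177 193 181 179 175 154 154
 186 196 197 197 160 152 173 164 180 180 148 126 150 166 196 170 144 130
  62  76  78  79  78  78  78  77]
142 [ 81  81  81  81  81  83 186 215 198 197 197 197 195 194 196 196 197 197
 197 197 197 198 197 197 197 195 194 195 195 196 197 198 198 190 147 183
  85  78  81  81  81  80  80  80]
150 [ 81  81  81  81  83  82 183 215 166 153 146 180 182 184 181 193 157 153
 158 195 198 198 161 153 174 181 185 181 183 162 154 154 172 192 142 136
  65  76  77  77  79  79  78  77]
t0 0.02 (np.float64(0.1769), np.float64(0.0436))
t0 0.027 (np.float64(0.1752), np.float64(0.0426))
```

{"name": "drive_tool", "arguments": {
  "increments": "0.8 4 0 0 255; 0 5 0 0 255; 0 4 0 0 255; 0 2 0 0 255; 0 1 0 0 255; 0 1 0 0 255; 0 1 0 0 255; 0 1 0 0 255; 0 0 0 0 255; 0 0 0 0 255"
}}

```text
time: 11.42
position: [0.5314, -0.1588, 0.1331]
tool_rot: [-1.259, -1.128, 1.128]
ft_force: [0.2, -0.2, -4.9]
grip_width: 0.177
```

```bash
python3 - <<'E'
from h import *
tool([.5316,-.1588,.125])
b=snap('side','s6')
cv2.imwrite('pics/s6z.png',cv2.resize(b['img'][140:215,275:355,::-1],None,fx=8,fy=8,interpolation=cv2.INTER_CUBIC))
E
```

```text
t 11.43 pos [ 0.5314 -0.1588  0.1331] jawyaw 83.71 ydown [ 0.  0. -1.] F [ 0.2 -0.2 -4.9] M [ 0.04  0.17 -0.02] w 0.177
shift mm [-0.   8.1 -0.2]
```

View pics/s6z.png

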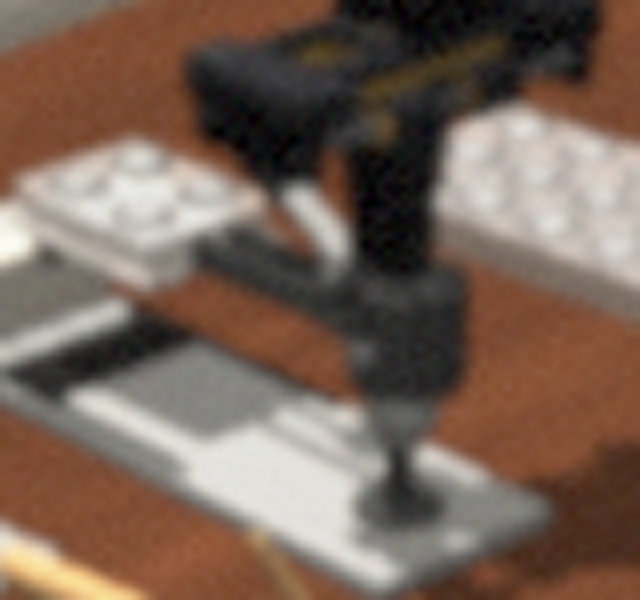

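The housing's lower edge is now just over the ball, at crop (405,400), with no contact force. I'll continue in small steps.

{"name": "drive_tool", "arguments": {
  "increments": "0 1 0 0 255; 0 1 0 0 255; 0 1 0 0 255; 0 1 0 0 255; 0 1 0 0 255; 0 0 0 0 255"
}}

```text
time: 12.22
position: [0.5313, -0.1587, 0.1279]
tool_rot: [-1.259, -1.128, 1.128]
ft_force: [0.4, -0.8, -4.4]
grip_width: 0.176
```

```bash
python3 -c "
from h import *
tool([.5316,-.1588,.125])"
```

```text
t 12.22 pos [ 0.5313 -0.1587  0.1279] jawyaw 83.71 ydown [-0.  0. -1.] F [ 0.4 -0.8 -4.4] M [0.01 0.13 0.04] w 0.176
shift mm [-0.   2.9 -0.3]
```

{"name": "drive_tool", "arguments": {
  "increments": "0 1 0 0 255; 0 1 0 0 255; 0 1 0 0 255; 0 1 0 0 255; 0 1 0 0 255; 0 0 0 0 255"
}}

```text
time: 12.98
position: [0.5313, -0.1587, 0.123]
tool_rot: [-1.259, -1.128, 1.128]
ft_force: [-0.1, 0.5, -5.3]
grip_width: 0.181
```

{"name": "drive_tool", "arguments": {
  "increments": "0 1 0 0 255; 0 1 0 0 255; 0 1 0 0 255; 0 1 0 0 255; 0 0 0 0 255"
}}

```text
time: 13.6
position: [0.5316, -0.1586, 0.119]
tool_rot: [-1.259, -1.128, 1.128]
ft_force: [-0.5, 1.7, -5.0]
grip_width: 0.174
```

{"name": "drive_tool", "arguments": {
  "increments": "0 1 0 0 255; 0 1 0 0 255; 0 1 0 0 255; 0 0 0 0 255"
}}

```text
time: 14.1
position: [0.5316, -0.1585, 0.116]
tool_rot: [-1.259, -1.128, 1.128]
ft_force: [2.3, 1.9, -4.9]
grip_width: 0.179
```

{"name": "drive_tool", "arguments": {
  "increments": "0.4 1 -0.4 0 255; 0 1 0 0 255; 0 1 0 0 255; 0 0 0 0 255"
}}

```text
time: 14.6
position: [0.5317, -0.1584, 0.1129]
tool_rot: [-1.259, -1.128, 1.128]
ft_force: [0.5, 0.2, -4.9]
grip_width: 0.18
```

{"name": "drive_tool", "arguments": {
  "increments": "0 1 0 0 255; 0 1 0 0 255; 0 0 0 0 255"
}}

```text
time: 14.98
position: [0.5317, -0.1584, 0.1109]
tool_rot: [-1.259, -1.128, 1.128]
ft_force: [1.2, -0.0, -4.3]
grip_width: 0.175
```

{"name": "drive_tool", "arguments": {
  "increments": "0 1 0 0 255; 0 1 0 0 255; 0 0 0 0 255"
}}

```text
time: 15.35
position: [0.5319, -0.1581, 0.1091]
tool_rot: [-1.259, -1.128, 1.128]
ft_force: [-0.6, 1.2, -3.5]
grip_width: 0.182
```

{"name": "drive_tool", "arguments": {
  "increments": "0 1 0 0 255; 0 1 0 0 255; 0 0 0 0 255"
}}

```text
time: 15.72
position: [0.5321, -0.1576, 0.1073]
tool_rot: [-1.258, -1.129, 1.127]
ft_force: [0.1, 4.3, 0.2]
grip_width: 0.177
```

{"name": "drive_tool", "arguments": {
  "increments": "0 1 0 0 255; 0 0 0 0 255"
}}

```text
time: 15.98
position: [0.5323, -0.1578, 0.107]
tool_rot: [-1.259, -1.129, 1.127]
ft_force: [-1.8, 5.1, 5.2]
grip_width: 0.181
```

{"name": "drive_tool", "arguments": {
  "increments": "0.5 1 0 0 255; 0 1 0 0 255; 0 0 0 0 255"
}}

```text
time: 16.35
position: [0.5327, -0.158, 0.1059]
tool_rot: [-1.26, -1.13, 1.127]
ft_force: [-2.0, 4.0, 10.6]
grip_width: 0.18
```

{"name": "drive_tool", "arguments": {
  "increments": "0 1 0 0 255; 0 0 0 0 255"
}}

```text
time: 16.6
position: [0.533, -0.1582, 0.1046]
tool_rot: [-1.261, -1.13, 1.127]
ft_force: [-0.5, 2.5, 6.1]
grip_width: 0.183
```

{"name": "drive_tool", "arguments": {
  "increments": "0 1 0 0 255; 0 0 0 0 255"
}}

```text
time: 16.85
position: [0.5333, -0.1584, 0.1044]
tool_rot: [-1.261, -1.13, 1.126]
ft_force: [-2.5, 3.1, 11.9]
grip_width: 0.18
```

{"name": "drive_tool", "arguments": {
  "increments": "0 1 0 0 255; 0 0 0 0 255"
}}

```text
time: 17.1
position: [0.5335, -0.1583, 0.103]
tool_rot: [-1.262, -1.131, 1.126]
ft_force: [0.2, 2.6, 5.4]
grip_width: 0.18
```

{"name": "drive_tool", "arguments": {
  "increments": "0 1 0 0 255; 0 0 0 0 255"
}}

```text
time: 17.35
position: [0.5337, -0.1581, 0.1014]
tool_rot: [-1.262, -1.131, 1.126]
ft_force: [1.6, 2.7, 3.0]
grip_width: 0.18
```

{"name": "drive_tool", "arguments": {
  "increments": "0 1 0 0 255; 0 0 0 0 255"
}}

```text
time: 17.6
position: [0.5338, -0.1581, 0.1009]
tool_rot: [-1.262, -1.131, 1.126]
ft_force: [1.0, 3.2, 9.4]
grip_width: 0.183
```

```bash
python3 - <<'E'
from h import *
tool(None)
b=snap('side','s7')
cv2.imwrite('pics/s7z.png',cv2.resize(b['img'][140:215,275:355,::-1],None,fx=8,fy=8,interpolation=cv2.INTER_CUBIC))
E
```

```text
t 17.6 pos [ 0.5338 -0.1581  0.1009] jawyaw 83.72 ydown [ 0.004 -0.    -1.   ] F [1.  3.2 9.4] M [ 0.9   0.11 -0.1 ] w 0.183
```

View pics/s7z.png

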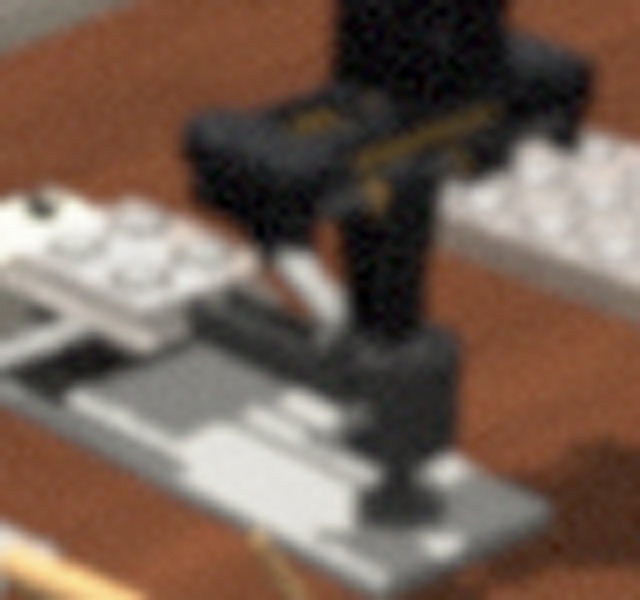

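The housing now covers the ball; only the post shows at (400,480). I'll keep pressing gently.

{"name": "drive_tool", "arguments": {
  "increments": "0.3 1 0 0 255; 0 0 0 0 255"
}}

```text
time: 17.9
position: [0.5331, -0.1579, 0.0981]
tool_rot: [-1.262, -1.13, 1.127]
ft_force: [4.9, 1.9, -3.2]
grip_width: 0.185
```

{"name": "drive_tool", "arguments": {
  "increments": "0 1 0 0 255; 0 0 0 0 255"
}}

```text
time: 18.15
position: [0.5331, -0.1579, 0.0975]
tool_rot: [-1.261, -1.129, 1.127]
ft_force: [5.3, 0.9, 0.6]
grip_width: 0.179
```

{"name": "drive_tool", "arguments": {
  "increments": "0 1 0 0 255; 0 0 0 0 255"
}}

```text
time: 18.4
position: [0.5332, -0.158, 0.0973]
tool_rot: [-1.261, -1.13, 1.127]
ft_force: [3.2, 3.3, 6.4]
grip_width: 0.178
```

{"name": "drive_tool", "arguments": {
  "increments": "0 1 0 0 255; 0 0 0 0 255"
}}

```text
time: 18.65
position: [0.5325, -0.1577, 0.095]
tool_rot: [-1.26, -1.129, 1.128]
ft_force: [5.4, 1.1, -4.8]
grip_width: 0.183
```

{"name": "drive_tool", "arguments": {
  "increments": "0 1 -0.3 0 255; 0 0 0 0 255"
}}

```text
time: 18.9
position: [0.5324, -0.1577, 0.0941]
tool_rot: [-1.259, -1.128, 1.128]
ft_force: [4.0, 2.5, 0.1]
grip_width: 0.183
```

{"name": "drive_tool", "arguments": {
  "increments": "0 1 0 0 255; 0 0 0 0 255"
}}

```text
time: 19.15
position: [0.5324, -0.1577, 0.0939]
tool_rot: [-1.259, -1.128, 1.128]
ft_force: [1.6, 2.2, 6.6]
grip_width: 0.179
```

{"name": "drive_tool", "arguments": {
  "increments": "0 1 0 0 255; 0 0 0 0 255"
}}

```text
time: 19.4
position: [0.5326, -0.1577, 0.0938]
tool_rot: [-1.259, -1.129, 1.127]
ft_force: [1.3, 3.3, 11.8]
grip_width: 0.185
```

{"name": "drive_tool", "arguments": {
  "increments": "0 1 0 0 255; 0 0 0 0 255"
}}

```text
time: 19.65
position: [0.5327, -0.1578, 0.0937]
tool_rot: [-1.259, -1.129, 1.127]
ft_force: [-1.1, 4.3, 18.5]
grip_width: 0.181
```

```bash
python3 - <<'E'
from h import *
tool(None)
b=snap('side','s8');a=snap('top','t8')
cv2.imwrite('pics/s8z.png',cv2.resize(b['img'][140:215,275:355,::-1],None,fx=8,fy=8,interpolation=cv2.INTER_CUBIC))
cv2.imwrite('pics/t8v.png',cv2.resize(a['img'][90:230,330:420,::-1],None,fx=4.2,fy=4.2,interpolation=cv2.INTER_CUBIC))
E
```

```text
t 19.65 pos [ 0.5327 -0.1578  0.0937] jawyaw 83.72 ydown [ 0.001  0.001 -1.   ] F [-1.1  4.3 18.5] M [0.88 0.81 0.03] w 0.181
```

View pics/s8z.png

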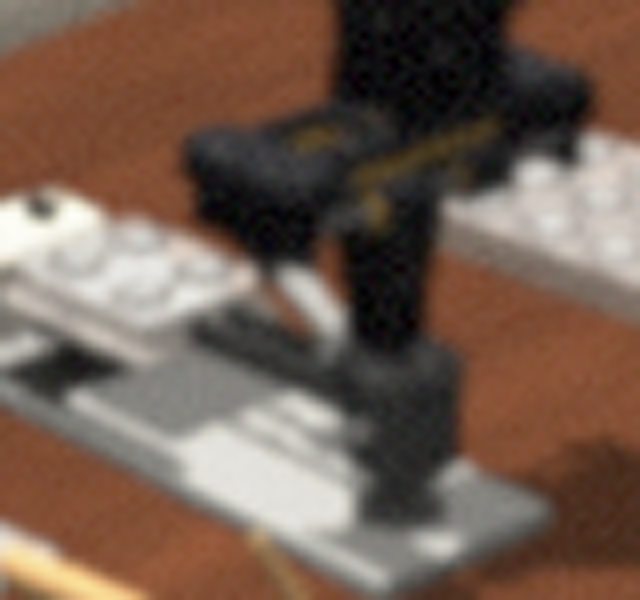

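View pics/t8v.png

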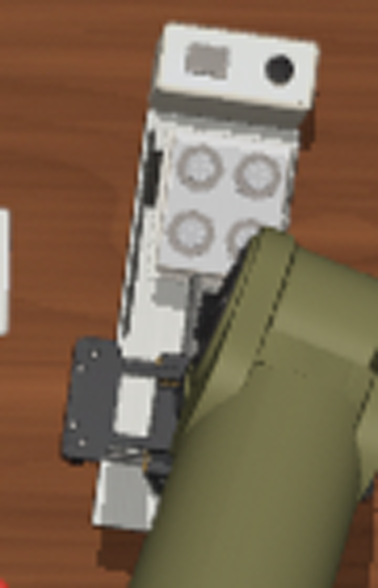

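Pushing further gives a stiff stop: TCP z stays at 0.0937 while the force climbs to 18.5 N, about 15 mm past the first plunger contact. The tail is still in the air. I'll ease the push and soften the grip so the tail settles gently.

{"name": "drive_tool", "arguments": {
  "increments": "0 -1 0 0 255; 0 -1 0 0 255; 0 0 0 0 255; 0 0 0 0 255",
  "squeeze": 20
}}

```text
time: 20.25
position: [0.5329, -0.1576, 0.0937]
tool_rot: [-1.26, -1.129, 1.127]
ft_force: [3.4, 2.1, 5.6]
grip_width: 0.182
```

{"name": "drive_tool", "arguments": {
  "increments": "0 0 0 0 255; 0 0 0 0 255; 0 0 0 0 255; 0 0 0 0 255",
  "squeeze": 5
}}

```text
time: 20.75
position: [0.533, -0.1577, 0.0936]
tool_rot: [-1.26, -1.129, 1.127]
ft_force: [5.3, 2.0, 6.3]
grip_width: 0.18
```

```bash
python3 - <<'E'
from h import *
tool(None)
b=snap('side','s9')
cv2.imwrite('pics/s9z.png',cv2.resize(b['img'][140:215,275:355,::-1],None,fx=8,fy=8,interpolation=cv2.INTER_CUBIC))
E
```

```text
t 20.75 pos [ 0.533  -0.1577  0.0936] jawyaw 83.72 ydown [ 0.002 -0.    -1.   ] F [5.3 2.  6.3] M [ 0.61 -0.88  0.02] w 0.18
```

View pics/s9z.png

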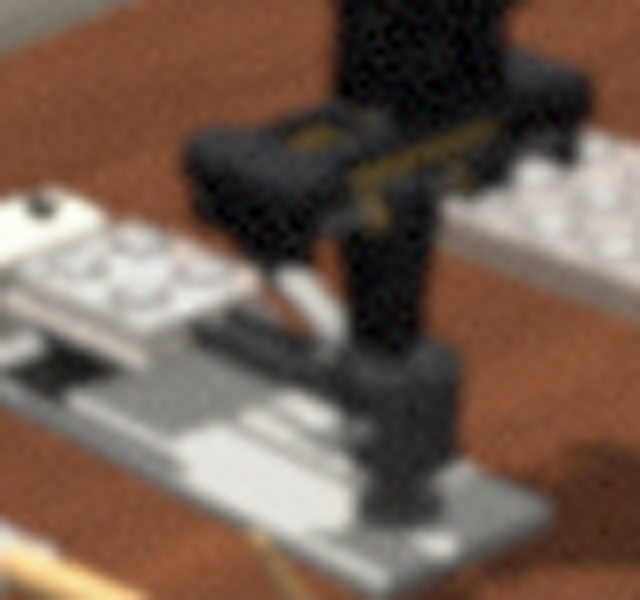

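{"name": "drive_tool", "arguments": {
  "increments": "0 0 0 0 205; 0 0 0 0 200; 0 0 0 0 190; 0 0 0 0 170; 0 0 0 0 100; 0 0 0 0 0; 0 0 0 0 0; 0 0 0 0 0; 0 0 0 0 0"
}}

```text
time: 21.92
position: [0.5322, -0.1576, 0.0931]
tool_rot: [-1.259, -1.128, 1.128]
ft_force: [-0.1, 0.2, 0.1]
grip_width: 0.816
```

```bash
python3 - <<'E'
from h import *
tool(None)
b=snap('side','s10')
cv2.imwrite('pics/s10z.png',cv2.resize(b['img'][140:215,275:355,::-1],None,fx=8,fy=8,interpolation=cv2.INTER_CUBIC))
E
```

```text
t 21.93 pos [ 0.5322 -0.1576  0.0931] jawyaw 83.72 ydown [ 0.  0. -1.] F [-0.1  0.2  0.1] M [0.05 0.02 0.03] w 0.816
```

View pics/s10z.png

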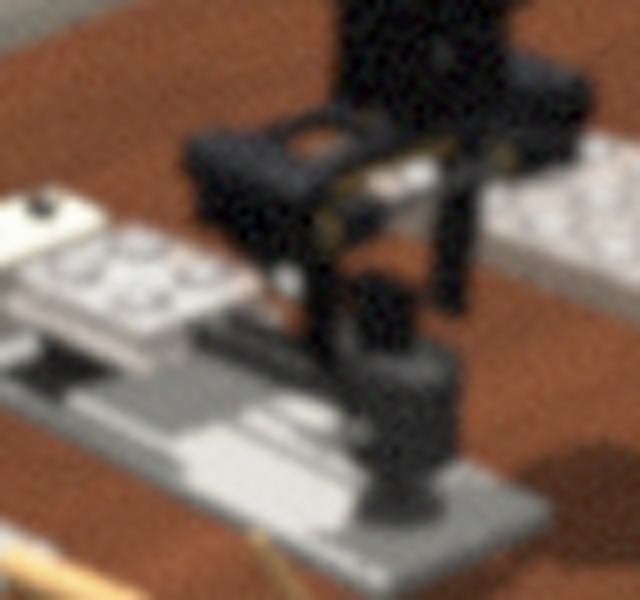

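{"name": "drive_tool", "arguments": {
  "increments": "0 0 0 0 0; 0 -5 0 0 0; 0 -15 0 0 0; 0 -25 0 0 0; 0 -30 0 0 0; 0 -30 0 0 0; 0 -20 0 0 0; 20 -5 0 0 0; 40 0 0 0 0; 50 0 0 0 0; 50 0 0 0 0; 40 0 0 0 0; 20 0 0 0 0; 0 0 0 0 0"
}}

```text
time: 23.72
position: [0.5564, 0.0617, 0.2235]
tool_rot: [-1.259, -1.13, 1.129]
ft_force: [0.2, -0.8, 0.3]
grip_width: 1.001
```

```bash
python3 - <<'E'
from h import *
tool(None)
b=snap('side','s11');a=snap('top','t11')
cv2.imwrite('pics/s11z.png',cv2.resize(b['img'][150:215,265:355,::-1],None,fx=8,fy=8,interpolation=cv2.INTER_CUBIC))
cv2.imwrite('pics/t11v.png',cv2.resize(a['img'][90:230,330:420,::-1],None,fx=4.2,fy=4.2,interpolation=cv2.INTER_CUBIC))
E
```

```text
t 23.73 pos [0.5564 0.0617 0.2235] jawyaw 83.83 ydown [ 0. -0. -1.] F [ 0.2 -0.8  0.3] M [-0.06  0.02 -0.  ] w 1.001
```

View pics/s11z.png

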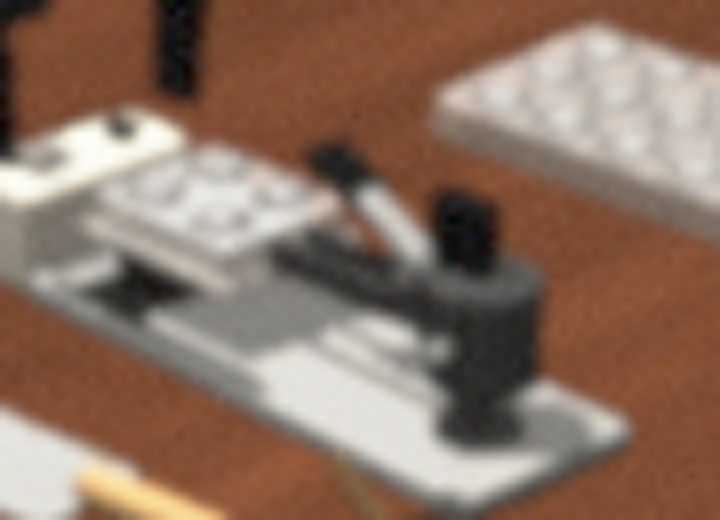

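View pics/t11v.png

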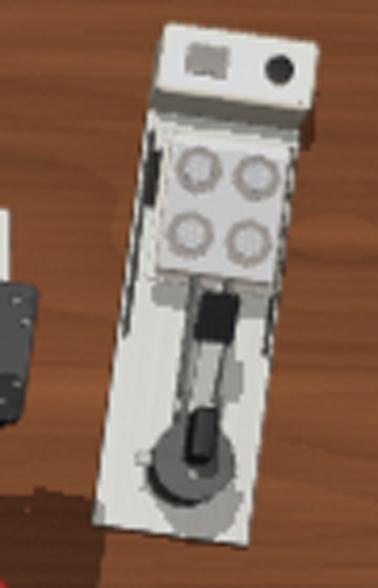

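```bash
python3 - <<'E'
from h import *
d=load('t11');b=load('s11');d0=load('t0');b1=load('s1')
for n,p,q in(('mould',(381.9,138.8),(291.9,173.1)),('grip',(378.3,192.9),(323.4,175.4))): print(n,*tri(d,p,b,q))
A=cv2.resize(d['img'][180:215,360:395,::-1],None,fx=11,fy=11,interpolation=cv2.INTER_CUBIC)
B=cv2.resize(b['img'][168:203,310:345,::-1],None,fx=11,fy=11,interpolation=cv2.INTER_CUBIC)
cv2.imwrite('pics/z11.png',np.hstack([A,B]))
C=cv2.resize(b1['img'][212:252,240:280,::-1],None,fx=11,fy=11,interpolation=cv2.INTER_CUBIC)
cv2.imwrite('pics/z12.png',C)
E
```

```text
mould [ 0.69506212 -0.17390644  0.07247532] 0.001987515524492822
grip [ 0.53291116 -0.16051903  0.11905992] 0.00012492625028957523
```

View pics/z11.png

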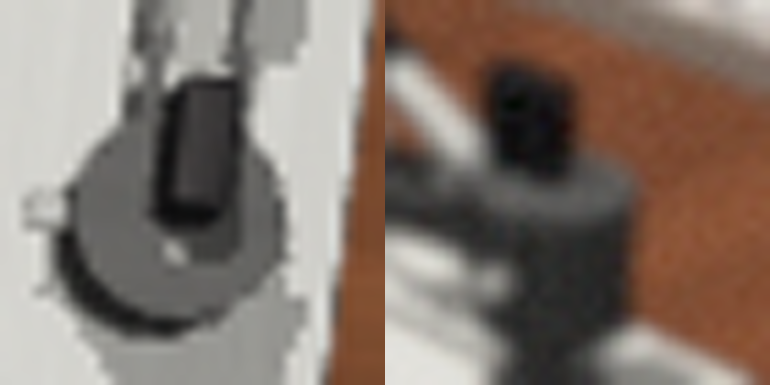

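View pics/z12.png

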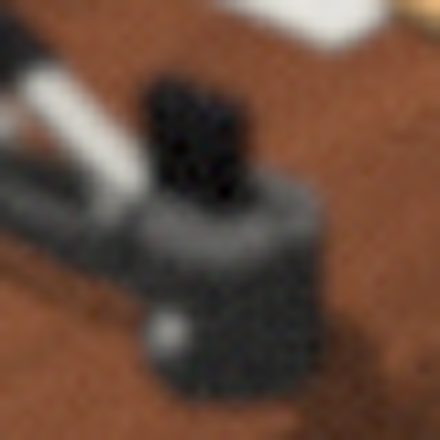

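```bash
python3 - <<'E'
from h import *
d=load('t11');b=load('s11')
o=np.array([.5197,-.1574,.0617]);yaw=np.radians(-6.25)
ims={}
for n,dd,x0,y0,w,h,k in(('t',d,340,90,80,130,4.4),('s',b,260,150,95,70,8)):
    im=cv2.resize(dd['img'][y0:y0+h,x0:x0+w,::-1],None,fx=k,fy=k,interpolation=cv2.INTER_CUBIC)
    for pitch,col in((0,(0,0,255)),(5.5,(0,255,0))):
        a=np.radians(pitch);f=np.array([np.cos(yaw)*np.cos(a),np.sin(yaw)*np.cos(a),-np.sin(a)]);l=np.array([-np.sin(yaw),np.cos(yaw),0]);u=np.cross(f,l)
        pts=[(.1255,.044,.024),(.1255,-.044,.024),(.2295,.044,.024),(.2295,-.044,.024),(-.004,.008,.086),(-.004,-.008,.086),(.03,.008,.086),(.03,-.008,.086)]
        P=[o+f*x+l*y+u*(z-.024) for x,y,z in pts]
        for q in proj(dd,P): cv2.circle(im,tuple(int(t) for t in (q+.5-[x0,y0])*k),3,col,-1)
    cv2.imwrite('pics/ov_%s.png'%n,im)
E
```

```text
(no output)
```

View pics/ov_s.png

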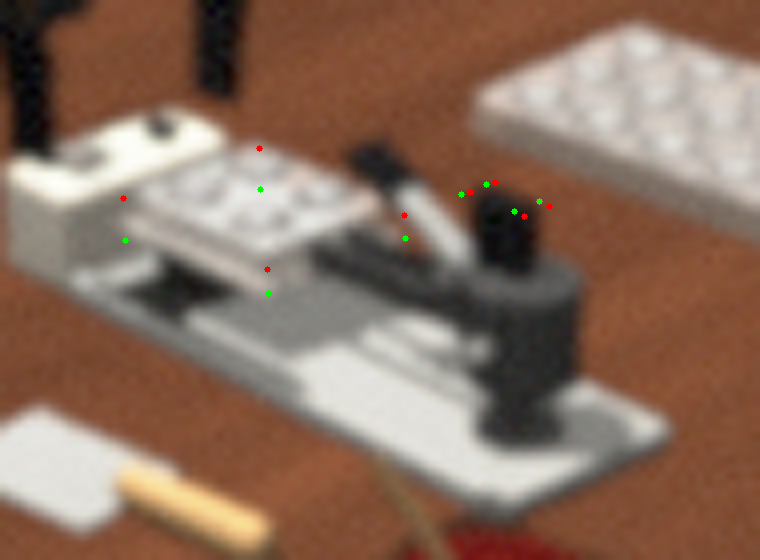

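View pics/ov_t.png

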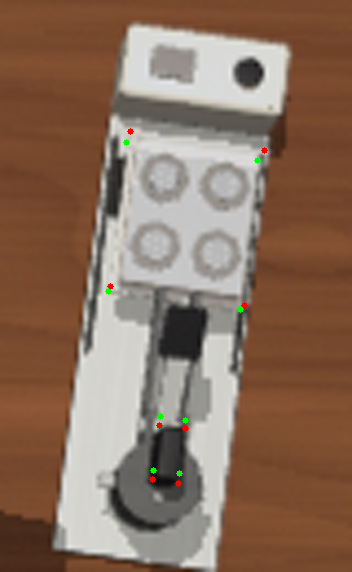

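The side overlay shows the carriage is still level, with its tail about 20 mm above the strip; friction in the socket is holding it up. I'll close the fingers, press lightly on the mould's middle to settle the feet, then re-press the grip.

{"name": "drive_tool", "arguments": {
  "increments": "-10 0 -8 0 255; -25 0 -20 0 255; -36 0 -28 0 255; -40 0 -32 0 255; -40 0 -32 0 255; -36 0 -28 0 255; -24 0 -17 0 255; -10 0 -7 0 255; 0 20 0 0 255; 0 35 0 0 255; 0 35 0 0 255; 0 25 0 0 255; 0 10 0 0 255; 0 5 0 0 255; 0 0 0 0 255",
  "squeeze": 20
}}

```text
time: 25.7
position: [0.7034, -0.1772, 0.0937]
tool_rot: [-1.26, -1.129, 1.128]
ft_force: [-0.4, -0.2, -0.1]
grip_width: 0.009
```

```bash
python3 - <<'E'
from h import *
tool([.7036,-.1775,.08])
b=snap('side','s12')
cv2.imwrite('pics/s12z.png',cv2.resize(b['img'][140:215,255:345,::-1],None,fx=8,fy=8,interpolation=cv2.INTER_CUBIC))
E
```

```text
t 25.7 pos [ 0.7034 -0.1772  0.0937] jawyaw 83.74 ydown [ 0.001  0.    -1.   ] F [-0.4 -0.2 -0.1] M [ 0.02 -0.   -0.01] w 0.009
shift mm [-0.3 13.7 -0.3]
```

View pics/s12z.png

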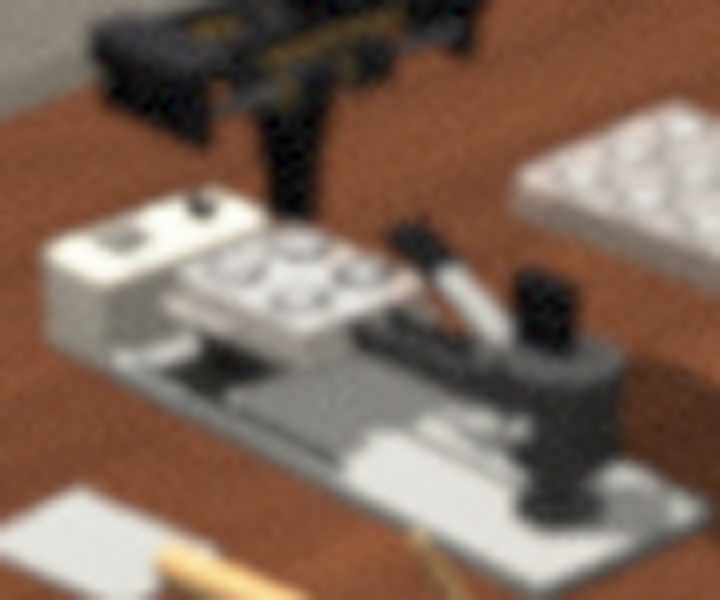

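The closed fingers are just above the mould's middle, with tips at crop (292,215). I'll descend slowly.

{"name": "drive_tool", "arguments": {
  "increments": "0 4 0 0 255; 0 4 0 0 255; 0 3 0 0 255; 0 2 0 0 255; 0 2 0 0 255; 0 2 0 0 255; 0 0 0 0 255"
}}

```text
time: 26.62
position: [0.703, -0.1774, 0.0759]
tool_rot: [-1.259, -1.128, 1.128]
ft_force: [-0.5, 0.1, -0.6]
grip_width: 0.004
```

{"name": "drive_tool", "arguments": {
  "increments": "0 2 0 0 255; 0 2 0 0 255; 0 2 0 0 255; 0 0 0 0 255"
}}

```text
time: 27.12
position: [0.7029, -0.1774, 0.0698]
tool_rot: [-1.259, -1.128, 1.128]
ft_force: [-1.0, -0.5, -1.0]
grip_width: 0.006
```

{"name": "drive_tool", "arguments": {
  "increments": "0 2 0 0 255; 0 2 0 0 255; 0 0 0 0 255"
}}

```text
time: 27.5
position: [0.7029, -0.1774, 0.0658]
tool_rot: [-1.259, -1.128, 1.128]
ft_force: [0.0, -0.4, 0.1]
grip_width: 0.004
```

{"name": "drive_tool", "arguments": {
  "increments": "0 2 0 0 255; 0 2 0 0 255; 0 0 0 0 255"
}}

```text
time: 27.88
position: [0.7029, -0.1774, 0.0617]
tool_rot: [-1.259, -1.128, 1.128]
ft_force: [0.1, 0.1, -0.7]
grip_width: 0.003
```

```bash
python3 - <<'E'
from h import *
tool(None)
b=snap('side','s13')
cv2.imwrite('pics/s13z.png',cv2.resize(b['img'][140:215,255:345,::-1],None,fx=8,fy=8,interpolation=cv2.INTER_CUBIC))
E
```

```text
t 27.88 pos [ 0.7029 -0.1774  0.0617] jawyaw 83.71 ydown [-0.  0. -1.] F [ 0.1  0.1 -0.7] M [0.   0.04 0.01] w 0.003
```

View pics/s13z.png

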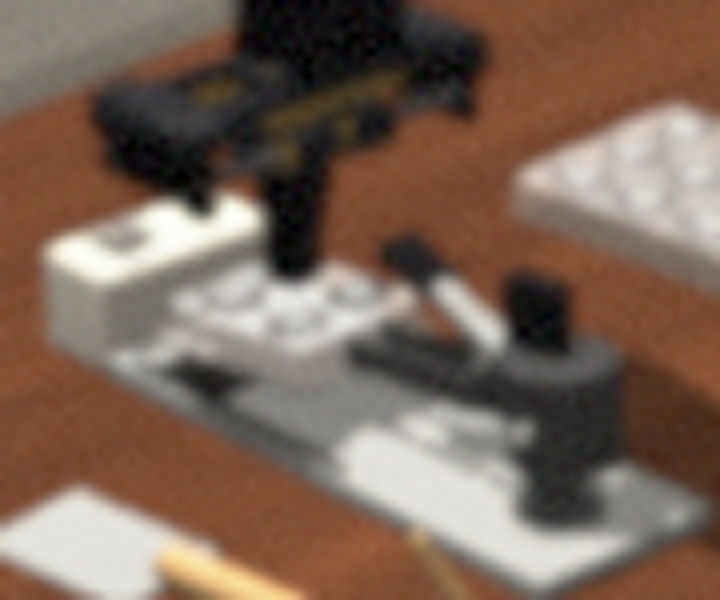

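The tail is sinking under almost no force and the grip is tilting back. I'll continue until the feet touch.

{"name": "drive_tool", "arguments": {
  "increments": "0 1.5 0 0 255; 0 1.5 0 0 255; 0 0 0 0 255"
}}

```text
time: 28.3
position: [0.703, -0.1774, 0.0589]
tool_rot: [-1.259, -1.128, 1.128]
ft_force: [0.0, -0.2, -1.1]
grip_width: 0.008
```

{"name": "drive_tool", "arguments": {
  "increments": "0 1.5 0 0 255; 0 1.5 0 0 255; 0 0 0 0 255"
}}

```text
time: 28.68
position: [0.7032, -0.1777, 0.0566]
tool_rot: [-1.259, -1.128, 1.128]
ft_force: [-1.1, 0.4, 2.2]
grip_width: 0.002
```

{"name": "drive_tool", "arguments": {
  "increments": "0 1 0 0 255; 0 1 0 0 255; 0 0 0 0 255"
}}

```text
time: 29.05
position: [0.7031, -0.1784, 0.0553]
tool_rot: [-1.26, -1.128, 1.128]
ft_force: [-2.7, -1.4, 7.9]
grip_width: 0.011
```

{"name": "drive_tool", "arguments": {
  "increments": "0 -5 0 0 255; 0 -15 0 0 255; 0 -25 0 0 255; 0 -30 0 0 255; 0 -20 0 0 255; 0 -12 10 0 255; 0 0 25 0 255; 0 0 35 0 255; 0 0 35 0 255; 0 0 31 0 255; 0 0 20 0 255; 0 0 10 0 255; 0 0 0 0 255; 0 0 0 0 255"
}}

```text
time: 30.8
position: [0.5387, -0.1591, 0.161]
tool_rot: [-1.259, -1.129, 1.128]
ft_force: [0.8, 0.2, 0.2]
grip_width: 0.008
```

```bash
python3 - <<'E'
from h import *
tool([.538,-.1594,.124])
b=snap('side','s14');a=snap('top','t14')
cv2.imwrite('pics/s14z.png',cv2.resize(b['img'][140:215,265:355,::-1],None,fx=8,fy=8,interpolation=cv2.INTER_CUBIC))
cv2.imwrite('pics/t14v.png',cv2.resize(a['img'][90:230,330:420,::-1],None,fx=4.2,fy=4.2,interpolation=cv2.INTER_CUBIC))
E
```

```text
t 30.8 pos [ 0.5387 -0.1591  0.161 ] jawyaw 83.74 ydown [ 0. -0. -1.] F [0.8 0.2 0.2] M [-0.    0.    0.06] w 0.008
shift mm [-0.3 37.   0.7]
```

View pics/s14z.png

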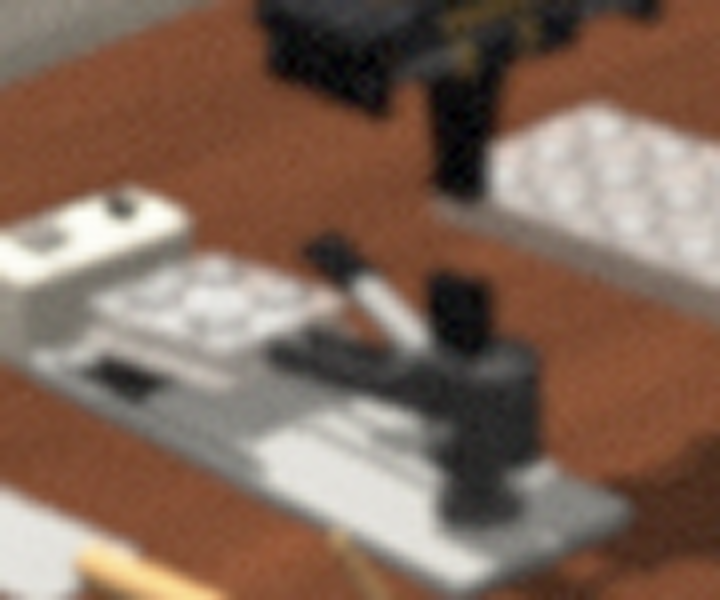

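View pics/t14v.png

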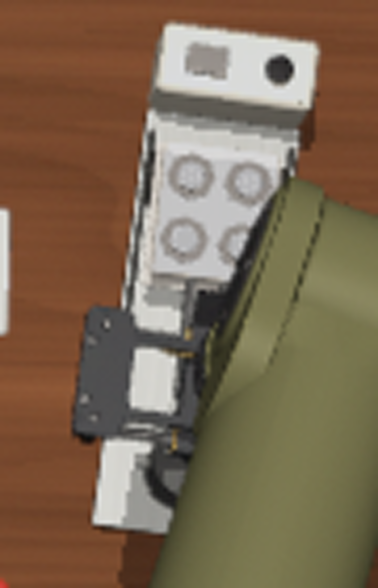

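The feet are down and the carriage lies nose-up. The closed tips, at crop (465,190), are above the grip at (460,290). I'll press the grip down onto the stop.

{"name": "drive_tool", "arguments": {
  "increments": "0 10 0 0 255; 0 12 0 0 255; 0 6 0 0 255; 0 3 0 0 255; 0 2 0 0 255; 0 1 0 0 255; 0 0 0 0 255"
}}

```text
time: 31.78
position: [0.5382, -0.1593, 0.1272]
tool_rot: [-1.259, -1.128, 1.128]
ft_force: [0.0, 0.3, -0.0]
grip_width: 0.004
```

{"name": "drive_tool", "arguments": {
  "increments": "0 1 0 0 255; 0 1 0 0 255; 0 1 0 0 255; 0 0 0 0 255"
}}

```text
time: 32.28
position: [0.5381, -0.1593, 0.1243]
tool_rot: [-1.259, -1.128, 1.128]
ft_force: [-0.4, -0.2, 1.9]
grip_width: 0.001
```

{"name": "drive_tool", "arguments": {
  "increments": "0 1 0 0 255; 0 1 0 0 255; 0 0 0 0 255"
}}

```text
time: 32.65
position: [0.5383, -0.1593, 0.1238]
tool_rot: [-1.259, -1.129, 1.127]
ft_force: [-4.1, 0.4, 12.1]
grip_width: 0.005
```

{"name": "drive_tool", "arguments": {
  "increments": "0 1 0 0 255; 0 0 0 0 255"
}}

```text
time: 32.9
position: [0.5386, -0.1594, 0.1236]
tool_rot: [-1.259, -1.129, 1.126]
ft_force: [-5.1, 2.1, 15.4]
grip_width: 0.002
```

{"name": "drive_tool", "arguments": {
  "increments": "0 0.5 0 0 255; 0 0 0 0 255; 0 0 0 0 255"
}}

```text
time: 33.28
position: [0.5386, -0.1594, 0.1235]
tool_rot: [-1.259, -1.13, 1.126]
ft_force: [-5.9, 1.8, 17.4]
grip_width: 0.001
```

The press met a firm stop at 17 N with TCP z at 0.1235. I'll rise and step aside to look at the telltale and locate the lever pad.

{"name": "drive_tool", "arguments": {
  "increments": "0 -5 0 0 255; 0 -20 0 0 255; 0 -30 0 0 255; 0 -20 -20 0 255; 30 0 -30 0 255; 50 0 -20 0 255; 50 0 -7 0 255; 40 0 0 0 255; 20 0 0 0 255; 0 0 0 0 255; 0 0 0 0 255"
}}

```text
time: 34.65
position: [0.6353, 0.0183, 0.1957]
tool_rot: [-1.262, -1.125, 1.127]
ft_force: [-0.5, -0.5, 0.6]
grip_width: 0.006
```

```bash
python3 - <<'E'
from h import *
tool(None)
b=snap('side','s15');a=snap('top','t15')
A=cv2.resize(a['img'][180:215,360:395,::-1],None,fx=11,fy=11,interpolation=cv2.INTER_CUBIC)
B=cv2.resize(b['img'][168:203,310:345,::-1],None,fx=11,fy=11,interpolation=cv2.INTER_CUBIC)
cv2.imwrite('pics/z15.png',np.clip(np.hstack([A,B]).astype(float)*1.6,0,255).astype(np.uint8))
cv2.imwrite('pics/s15z.png',cv2.resize(b['img'][140:215,265:355,::-1],None,fx=8,fy=8,interpolation=cv2.INTER_CUBIC))
cv2.imwrite('pics/t15v.png',cv2.resize(a['img'][90:230,330:420,::-1],None,fx=4.2,fy=4.2,interpolation=cv2.INTER_CUBIC))
E
```

```text
t 34.65 pos [0.6353 0.0183 0.1957] jawyaw 83.54 ydown [ 0.    -0.001 -1.   ] F [-0.5 -0.5  0.6] M [-0.05 -0.02 -0.  ] w 0.006
```

View pics/z15.png

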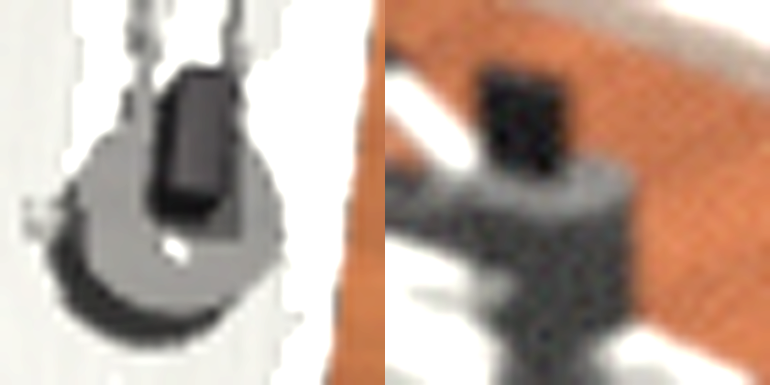

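View pics/s15z.png

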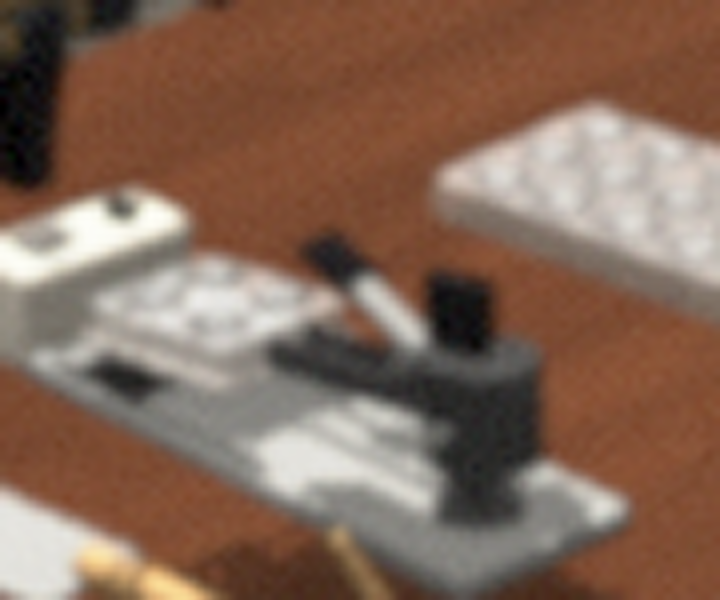

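View pics/t15v.png

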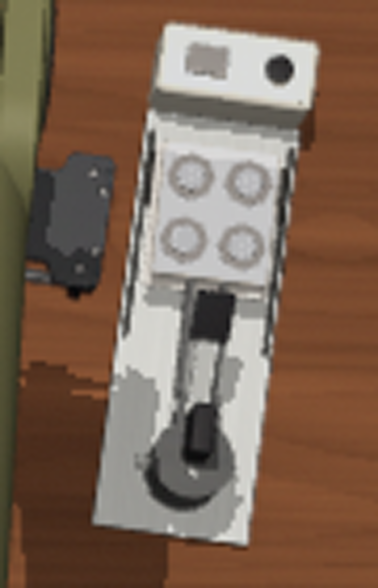

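```bash
python3 - <<'E'
from h import *
a=load('t15');b=load('s15');b1=load('s1');a0=load('t0');a5=load('t11');b11=load('s11')
g=lambda d:d['img'].astype(int).mean(2).astype(int)
print('t15');print(g(a)[199:208,371:384]);print('t11');print(g(a5)[199:208,371:384]);print('t0');print(g(a0)[201:209,250:262])
# expected pin location in side, pitch 5.5 & home; flush vs raised
o=np.array([.5197,-.1574,.0617]);yaw=np.radians(-6.25);al=np.radians(5.5)
f=np.array([np.cos(yaw)*np.cos(al),np.sin(yaw)*np.cos(al),-np.sin(al)]);l=np.array([-np.sin(yaw),np.cos(yaw),0]);u=np.cross(f,l)
p0=onz(a0,255.5,204.5,.051);fy=np.radians(2.7);r=p0-[.510,.180,.051];print('pin carr x,y',r[0]*np.cos(fy)+r[1]*np.sin(fy),-r[0]*np.sin(fy)+r[1]*np.cos(fy))
for h in(.051,.056): print(h,proj(b,[o+f*-.011+u*(h-.024)]),proj(a,[o+f*-.011+u*(h-.024)]))
print('side15');print(g(b)[178:192,318:336]);
print('side1 flush', proj(b1,[[.510-.011,.1795,.051]]),proj(b1,[[.510-.011,.1795,.056]]));print(g(b1)[222:238,254:272])
E
```

```text
t15
[[ 97  96  67  27  20  17  16  18  46  58  57  92  93]
 [ 98  98  98  61  57  42  40  40  57  58  59  91  94]
 [ 99  98  98  97 119  86  67  66  65  65  65  94  96]
 [ 99 100  99  92 186 160 106  98  98  98  97  97  97]
 [ 99  99 100  99 105 148 106  99  98  98  97  97  97]
 [ 99  99 100  99  99 100  99  98  98  98  98  97  99]
 [ 98  98  98  98  99  98  98  97  98  98  98 101 114]
 [ 95  98  98  97  97  97  97  97  97  94  96 123 150]
 [ 53  84  95  97  96  96  95  95  93  76 101 148 151]]
t11
[[ 99  99  67  27  15  15  14  14  20  49  59  93  95]
 [ 99  99 100  64  35  32  32  30  50  61  60  92  94]
 [102 100 100 100  87  72  63  63  62  62  61  94  97]
 [102 102 100 100 153 117  70  63  63  63  68  97  99]
 [101 101 101 100 138 141  81  70  69  70  97  99 100]
 [102 101 102 101  95 100 100 101 101 100  99 100 100]
 [100 100 100 100 100 100 100 101 100 100 100  99 100]
 [ 98  98  99 100  99  98  98 100  99  99 101  96 124]
 [ 75  95  99  98  99 100  99  96  97  96 121 148 150]]
t0
[[ 99  99  83  53  24  21  21  19  40  60  62  98]
 [100 100 100 101  66  53  53  52  63  63  64 
[... 2131 characters left out ...]
 95  95  96  88  85  87]
 [ 60  51  33  31  26  20   0  25  33  54  78  89  92 100  94  92  88  87]
 [ 82  71  66  52  35  28  30  34  38  58  71  82  85  92  98  90  86  89]
 [ 90  95  83  81  65  53  50  58  68  78  78  77  85  92  89  83  89  86]
 [ 96  98  96  92  87  80  82  84  94  94  90  84  89  91  85  77  83  86]
 [ 88  91  95  95  95  96  94  97 100 100  86  77  74  72  69  69  79  81]
 [ 75  82  88  91  93  97  95  95  87  86  75  62  54  54  54  62  80  88]
 [ 62  61  71  74  77  81  84  77  72  66  57  48  39  42  47  65  83  81]
 [ 51  45  58  58  58  63  61  60  55  50  42  45  38  38  46  62  81  86]
 [ 47  47  45  45  42  49  47  48  42  38  38  38  40  33  42  61  81  84]]
```

```bash
python3 - <<'E'
from h import *
a=load('t15');b=load('s15')
ps=(265+328/8,140+255/8)
print(onz(a,380.0,164.5,.106), tri(a,(380.0,164.5),b,ps))
tool([.6151,-.1679,.130])
E
```

```text
[ 0.61361529 -0.16561692  0.106     ] (array([ 0.61532105, -0.16438062,  0.10571997]), np.float64(0.004168240453807056))
t 34.75 pos [0.6353 0.0183 0.1958] jawyaw 83.51 ydown [ 0.    -0.001 -1.   ] F [-1.2  0.2 -0.5] M [ 0.03 -0.04 -0.02] w 0.01
shift mm [-187.2   66.    -0.9]
```

The pad is at about (0.614, −0.166, 0.106), which matches the raised lever tilted with the carriage. I'll move over it.

{"name": "drive_tool", "arguments": {
  "increments": "-10 0 0 0 255; -25 0 -1 0 255; -35 0 -1 0 255; -35 0 0 0 255; -35 0 0 0 255; -28 0 0 0 255; -13 0 0 0 255; -5 10 0 0 255; 0 20 0 0 255; 0 20 0 0 255; 0 12 0 0 255; 0 6 0 0 255; 0 0 0 0 255; 0 0 0 0 255"
}}

```text
time: 36.5
position: [0.6176, -0.1641, 0.1283]
tool_rot: [-1.26, -1.129, 1.127]
ft_force: [0.0, -0.7, -0.0]
grip_width: 0.005
```

```bash
python3 - <<'E'
from h import *
tool([.617,-.1665,.076])
b=snap('side','s16')
cv2.imwrite('pics/s16z.png',cv2.resize(b['img'][140:215,265:355,::-1],None,fx=8,fy=8,interpolation=cv2.INTER_CUBIC))
E
```

```text
t 36.5 pos [ 0.6176 -0.1641  0.1283] jawyaw 83.72 ydown [ 0.001 -0.    -1.   ] F [ 0.  -0.7 -0. ] M [ 0.    0.03 -0.02] w 0.005
shift mm [-2.5 52.3  0.4]
```

View pics/s16z.png

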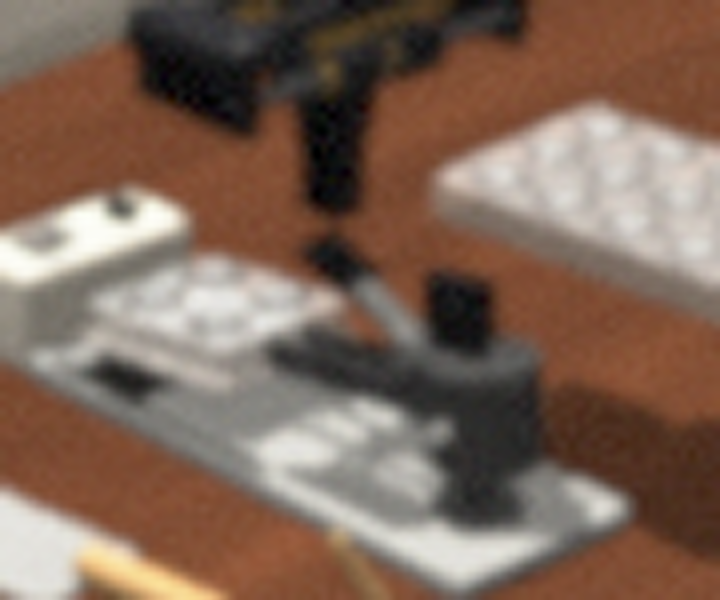

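The tips at (333,208) sit right over the pad at (330,250). I'll press down.

{"name": "drive_tool", "arguments": {
  "increments": "-1.5 6 0 0 255; 0 6 0 0 255; 0 4 0 0 255; 0 2 0 0 255; 0 2 0 0 255; 0 2 0 0 255; 0 2 0 0 255; 0 0 0 0 255"
}}

```text
time: 37.55
position: [0.6167, -0.1654, 0.1033]
tool_rot: [-1.259, -1.128, 1.128]
ft_force: [0.2, -0.1, 3.3]
grip_width: 0.006
```

{"name": "drive_tool", "arguments": {
  "increments": "0 2 -0.5 0 255; 0 2 -0.5 0 255; 0 2 -0.5 0 255; 0 0 0 0 255"
}}

```text
time: 38.05
position: [0.6182, -0.1656, 0.0972]
tool_rot: [-1.259, -1.128, 1.128]
ft_force: [1.0, 0.6, 2.2]
grip_width: 0.004
```

{"name": "drive_tool", "arguments": {
  "increments": "0 2 -0.5 0 255; 0 2 -0.5 0 255; 0 2 -0.5 0 255; 0 0 0 0 255"
}}

```text
time: 38.55
position: [0.6195, -0.1657, 0.0911]
tool_rot: [-1.258, -1.127, 1.128]
ft_force: [-0.5, 0.2, 2.5]
grip_width: 0.008
```

{"name": "drive_tool", "arguments": {
  "increments": "0 2 0 0 255; 0 2 0 0 255; 0 2 0 0 255; 0 0 0 0 255"
}}

```text
time: 39.05
position: [0.6201, -0.1658, 0.0854]
tool_rot: [-1.259, -1.128, 1.128]
ft_force: [0.1, 1.1, 0.6]
grip_width: 0.007
```

{"name": "drive_tool", "arguments": {
  "increments": "0 2 0 0 255; 0 1.5 0 0 255; 0 1 0 0 255; 0 0 0 0 255"
}}

```text
time: 39.55
position: [0.6202, -0.1658, 0.0812]
tool_rot: [-1.26, -1.129, 1.128]
ft_force: [2.7, -0.2, 2.9]
grip_width: 0.006
```

{"name": "drive_tool", "arguments": {
  "increments": "0 1.5 0 0 255; 0 1 0 0 255; 0 0 0 0 255"
}}

```text
time: 39.92
position: [0.6202, -0.1657, 0.0787]
tool_rot: [-1.26, -1.129, 1.128]
ft_force: [3.8, -0.3, 3.5]
grip_width: 0.004
```

{"name": "drive_tool", "arguments": {
  "increments": "0 1 0 0 255; 0 1 0 0 255; 0 0 0 0 255"
}}

```text
time: 40.3
position: [0.6204, -0.1658, 0.0777]
tool_rot: [-1.26, -1.129, 1.127]
ft_force: [1.2, 0.8, 8.5]
grip_width: 0.006
```

{"name": "drive_tool", "arguments": {
  "increments": "0 1 0 0 255; 0 1 0 0 255; 0 0 0 0 255"
}}

```text
time: 40.67
position: [0.6208, -0.1659, 0.0766]
tool_rot: [-1.26, -1.13, 1.127]
ft_force: [0.8, 1.2, 12.3]
grip_width: 0.009
```

{"name": "drive_tool", "arguments": {
  "increments": "0 1 0 0 255; 0 0 0 0 255"
}}

```text
time: 40.92
position: [0.6209, -0.166, 0.0765]
tool_rot: [-1.261, -1.13, 1.126]
ft_force: [-2.0, 1.3, 17.0]
grip_width: 0.003
```

The lever reached a stiff stop at z = 0.0765, against 0.076 predicted for fully down. I'll retract and inspect.

{"name": "drive_tool", "arguments": {
  "increments": "0 0 0 0 255; 0 -5 0 0 255; 0 -15 0 0 255; 0 -30 0 0 255; 0 -40 0 0 255; 0 -20 0 0 255; 25 0 0 0 255; 45 0 0 0 255; 45 0 0 0 255; 40 0 0 0 255; 25 0 0 0 255; 0 0 0 0 255; 0 0 0 0 255"
}}

```text
time: 42.55
position: [0.639, 0.0111, 0.1831]
tool_rot: [-1.26, -1.125, 1.128]
ft_force: [-0.3, -0.3, 0.5]
grip_width: 0.004
```

```bash
python3 - <<'E'
from h import *
tool(None)
b=snap('side','s17');a=snap('top','t17')
cv2.imwrite('pics/s17z.png',cv2.resize(b['img'][140:215,265:355,::-1],None,fx=8,fy=8,interpolation=cv2.INTER_CUBIC))
cv2.imwrite('pics/t17v.png',cv2.resize(a['img'][90:230,330:420,::-1],None,fx=4.2,fy=4.2,interpolation=cv2.INTER_CUBIC))
g=lambda d:d['img'].astype(int).mean(2).astype(int)
print(g(a)[199:206,371:384]);print(g(b)[180:188,318:332])
# bystander motion vs t0, away from arm/deck
d0=load('t0');diff=np.abs(d0['img'].astype(int)-a['img']).sum(2)
for n,(u,v) in dict(bowl=(166,261),jar_a=(202,233),pot=(320,237),jar_b=(432,241),scraper=(320,160),brush=(465,270),mouldA=(158,175),mouldB=(482,172)).items(): print(n,diff[v-15:v+15,u-15:u+15].mean().round(1))
E
```

```text
t 42.55 pos [0.639  0.0111 0.1831] jawyaw 83.61 ydown [-0.001 -0.001 -1.   ] F [-0.3 -0.3  0.5] M [-0.    0.01 -0.02] w 0.004
[[ 97  96  67  27  20  20  17  17  46  57  57  91  93]
 [ 99  98  97  61  65  54  41  40  58  59  58  93  94]
 [ 99  98  99  98 137 107  71  66  67  66  65  95  96]
 [100 100 100  91 186 175 110  98  97  97  97  97  98]
 [ 99 100  99  99 105 104  99  97  97  98  98  98  97]
 [100  99  98  99  99 100  98  99  99  99  99  97  98]
 [ 99  98  97  99  99  98  98  99  98  98  98 101 115]]
[[ 53  27  13  26  27  14  18  20  47  72  83  82  84  83]
 [ 84  37  23  17  17  22   9  24  40  70  84  85  89  86]
 [111  66  35  13  20  22  20  26  56  78  89  86  91  85]
 [112  79  56  44  44  33  21  37  65  86  91  97  94  87]
 [ 94  83  76  78  64  59  55  57  74  91  92  98  95  88]
 [ 69  72  74  81  80  76  77  77  87  96  94  90  90  80]
 [ 48  60  58  71  72  75  87  86  84  88  88  82  69  61]
 [ 43  40  45  49  54  62  70  72  68  64  66  61  52  51]]
bowl 6.5
jar_a 5.1
pot 120.5
jar_b 4.4
scraper 221.2
brush 5.5
mouldA 6.8
mouldB 6.9
```

View pics/s17z.png

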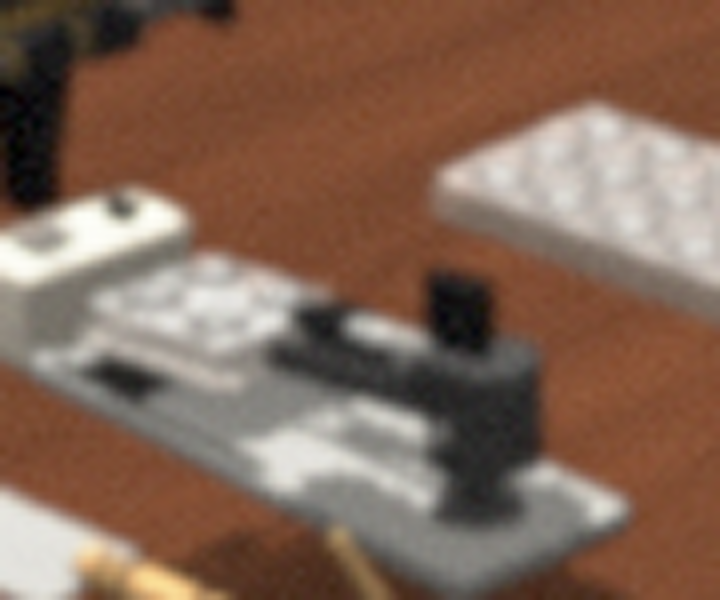

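View pics/t17v.png

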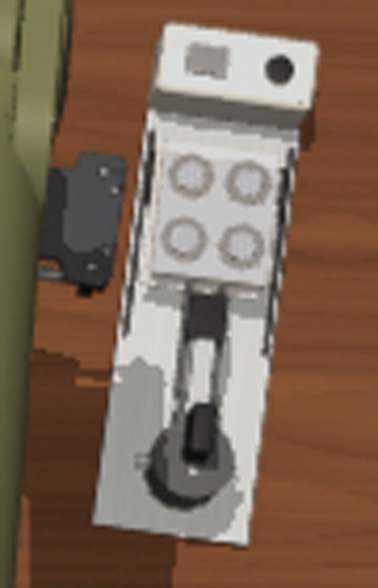

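The lever lies flat along the drawbar, with its pad at crop (320,325) next to the mould, and the carriage is unchanged. The pot and scraper differ only because the arm covers them in the top view; they sit where they were in the side view. I'm handing in.

```bash
python3 - <<'E'
from h import *
s0=load('s1')['img'].astype(int);s=load('s17')['img'].astype(int)
print('pot side diff',np.abs(s0-s)[222:236,312:330].sum(2).mean(),'scraper handle',np.abs(s0-s)[205:218,275:292].sum(2).mean())
print(workorder.close_job())
E
```

```text
pot side diff 16.261904761904763 scraper handle 44.09049773755656
the job is handed in; nothing more can be done
None
```

The carriage is hitched and latched on the shaking deck, with its feet resting on the strip, and the job is handed in at about 43 s of the 67 s allowed. No verdict came back.

- **Seating:** I held the carriage by its black grip and pressed the socket down. The plungers first touched about 15 mm above a stiff stop, which I pushed to 18.5 N.
- **Tail:** after I let go, the tail stayed up, held by friction in the socket. A light press on the mould, up to about 8 N, put the feet on the strip.
- **Home check:** I pressed the grip again and met the same kind of firm stop at 17.4 N.
- **Latch:** only then did I press the lever down to its stop. That was at z = 0.0765 m, against 0.076 m predicted for fully down, and took 17 N at most. The last pictures show the lever flat and the carriage nose-up along the deck.

**Less certain:**
- **Telltale:** the pin is too small in the pictures to measure. Brightness changes fit a raised pin but don't prove it, so "fully home" rests on the forces and the travel.
- **Pot and scraper:** the arm or its shadow covered both in the last top view. In the side view both look in place. The pixel difference at the pot was small (16), but at the scraper handle it was larger (44), with the arm's shadow nearby. The other bystanders were unchanged from the first picture.

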